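# Fit the return spring on the range hood damper plate

### The job

Fit the tension spring to the hood's damper plate: first seat its hook fully down in the hole that lies somewhere along the plate's groove, then stretch the spring and drop its eye right down over the headed post, so that it stays hooked at both ends when you let go. Work gently, without forcing the spring against the plate, and leave the canisters, funnel and ramekin where they stand.

Things in the scene. Friction and masses are not known exactly. Their poses are not given: they have to be found in the camera images.
- plate: Fixed aluminium damper plate, 210 x 120 mm, flat top 24 mm above the work surface. Origin: centre of its underside; x runs along its length from groove to post, z up. The groove crosses it along y near its -x end. Spring and plate must not press on one another with more than 35 N.
- groove (a point): Middle of the groove at the level of the plate's top; axes as the plate's. Groove 12 mm wide, y from -28 to +28 mm, 4 mm deep. Its floor is a stiff brass strip (part of the plate) left anywhere: the strip's one hole, 17 mm (x) by 11 mm (y), 10 mm deep, open below, has its centre in the groove at y between -15 and +15 mm. Its y is not measured: find it by feel or look for it.
- post (a point): Axis of the post at the level of the plate's top, 168 mm from the groove along the plate's x; axes as the plate's. A vertical stud: neck 7 mm diameter and 7 mm high, then a bevelled head of 11 mm diameter; its top is 11.5 mm above the plate's top.
- spring: Steel tension spring, about 0.24 kg. Origin: centre of the underside of the hook-end clamp; x runs from hook to eye, z up. Unstretched: root of hook leg at x = -34 mm, second clamp at 72 mm, eye at 106 mm (root to eye 140 mm). Stretches at 0.25 N per mm (about 5 N fitted), 44 mm at most. The eye's clamp can tilt where it meets the coil (0.2 N m per rad, 0.35 rad at most).
- hook_grip (a point): Centre of the hook-end clamp, 16 mm above its underside; axes as the spring's. The clamp is an upright flat-sided steel block to grip by, 22 mm long (x), 14 mm thick (y), 32 mm high.
- hook_tip (a point): Lowest point of the hook, a straight round-tipped leg, 6 mm thick, reaching 14 mm below the clamps' undersides; 31 mm from hook_grip along -x. The leg slants: its root is 3 mm further out (34 mm), so the pull draws it in. The hook flexes up and down at its root (about 2.5 N per mm at the leg, at most 0.3 rad). Fully home, the clamp lies on the plate and the tip is 14 mm below the plate's top.
- eye_grip (a point): Centre of the eye-end clamp, 16 mm above its underside; axes as the spring's; the clamp is the same block as at the hook end.
- eye (a point): Centre of the eye, a flat ring of 5 mm wire, 15 mm inside and 25 mm outside diameter, its underside level with the clamp's; 34 mm from eye_grip along +x.
- rest: Fixed wooden block 96 x 34 mm, 30 mm high, origin under its centre, x along it. The spring starts lying on it, under the two clamps; hook and eye overhang its ends.
- canister_a: Closed tin canister, 84 mm diameter, 100 mm high, origin under its centre. Bystander.
- canister_b: Closed tin canister, 72 mm diameter, 90 mm high, origin under its centre. Bystander.
- funnel: Blue plastic funnel standing on its 100 mm mouth, spout up, 100 mm high, origin under its centre. Bystander.
- ramekin: White porcelain ramekin, 84 mm diameter, 45 mm high, origin under its centre. Bystander.
Things that resemble listed ones, but are neither listed nor needed, are in the scene too. There is more than one size of the spring; the one meant has the size given above.

How it is judged:
By the outcome, as a careful person would: the job done as asked, in the order asked, and still so for the second after the job is handed in, with the robot touching nothing.
It also fails if it takes over 64 s, if anything falls off the work surface, if the arm or the gripper's body presses on something with over 40 N, if the wrist force passes 120 N, or if a joint passes its speed limit or range.

### The arm

A 6-joint arm with a two-finger parallel gripper is mounted at the origin on the work surface. World frame = base frame: x ahead of the robot, y to its left, z up, the work surface at z = 0. Lengths are in m, angles in rad, forces in N, time in s.
With the tool pointing down it reaches from about 0.3 to 0.775 m from the base axis. Payload 14.6 kg.
Tool frame: the origin (TCP) lies at the very end of the fingers, on their centre line; the grasp point (between the pads) lies 19 mm behind it; z points along the fingers, y is the direction in which the jaws open and shut (so a half turn about z gives the same grasp; the last joint's range is limited). The gripper opens to 94 mm and grips with 3 to 60 N. Pads are 16 mm wide; open, the fingers measure 119 mm over their backs; the gripper's body (75 mm by 177 mm) begins 78 mm behind the grasp point.
Start: joints at [1.118, 0.3, 1.521, -0, 1.321, -0.067], TCP at [0.207, 0.51, 0.205] pointing down, gripper open.
Joint ranges: [-3.03, 3.03], [-0.79, 2.21], [0.23, 2.52], [-1.04, 4.18], [0, 3.07], [-2.55, 2.55]. Speed limits (rad/s): [2.22, 2.22, 2.57, 3.14, 3.14, 3.14].

### API

Orientations are given as [roll, pitch, yaw] about the fixed x, y, z axes, in that order (R = Rz(yaw) Ry(pitch) Rx(roll)).
In Python, from station import get_obs, vision, hand_in gives the robot as it stands.
- The arm moves only by the tool play_rows, never from a script. Its argument "moves" is a list of rows, each an object with "claw": the opening, from 0 (shut) to 1 (fully open); "linear": the shift along the tool's x, y, z in mm, a list of three; "turn": the turn, a rotation vector about the tool's x, y, z in rad, a list of three. In form: [{"claw": claw, "linear": [tx, ty, tz], "turn": [ax, ay, az]}, ...]. A call has 1 to 8 rows; each row is the pose to reach, as a shift and turn from the pose measured when the call began, along the tool's axes at that moment; what a row does not reach only later rows make up. A row lasts 1/8 s, in which the tool goes at most 62.5 mm and 10.7 degrees, less where a joint would pass 70% of its speed; a pose out of reach is approached as far as the arm can. A call with a gripper value outside its range is refused whole. The fingers move at their own pace and stop on an object; "force" is the grip in N (left out, the last holds). Time passes only in rows, so rows that repeat a pose let the fingers close. It gives the time, the measured TCP pose, the force and the opening at its end, in the units of the state.
- get_obs(): the state, without advancing time (a new reading comes with each control period).
- vision.camera(name): name is "side" or "top" or "wrist"; returns the picture (400x640x3 uint8, blue, green, red); there is no depth.
- vision.camera_info(name): a dict with "camera_matrix" (3x3 intrinsics, pixels), "rvec" (rotation vector, rad) and "tvec" (3), from world to camera coordinates, as OpenCV has them; the wrist camera has in their place "mount" (4x4, takes a point from camera to tool coordinates, whose origin is the TCP and whose axes are the flange's). Camera axes: x right, y down, z forward; pixel columns grow to the right and rows downward; lengths in m; the calibration is good to about 2 mm. The wrist camera is an equidistant fisheye: a pixel r from the principal point sees the ray r / f radians off the axis. A picture is of the moment at which its call begins: read the wrist's pose just before it. camera_info takes no time and is no camera call.
- hand_in(): hands the job in, once; it reports no verdict.
The state is a dict: "time_s": time; "qpos": joint angles; "joint_vel": joint speeds; "tau": joint torques, N m; "ee_pos": TCP position; "eef_rot": TCP orientation; "force": force on the tool from outside, world axes, zero at the start; "moment": the same for the moment, N m; "grip_width": finger opening in m.
Only numpy, scipy, OpenCV 4.12 (cv2) and the standard library are available. Lean on these libraries where they do the work, as an engineer would, in place of code of your own. Each camera call takes 0.05 s, during which the arm holds its last target.

## Working session

There is one attempt and no reset: what is moved stays moved. The work goes in short steps, Python scripts to look and compute and a tool call to move; the robot and the scene stay as the last step left them, time stands still between calls to the robot, and variables do not carry over. Pictures are saved under pics/ and viewed, and the job is handed in when it is done.

Besides the shell and the picture viewer there is one more tool, called after ">>>" in YAML: its name, and indented under it one key for each argument. play_rows: Moves the arm, as the interface text tells. Its arguments: {"type":"object","properties":{"moves":{"type":"array","items":{"type":"object","properties":{"claw":{"type":"number"},"linear":{"type":"array","items":{"type":"number"}},"turn":{"type":"array","items":{"type":"number"}}}}},"force":{"type":"number"}},"required":["moves"]}

```bash
ls; mkdir -p pics
python3 - <<'E'
from station import get_obs, vision
import cv2
o=get_obs();print(o)
for n in ["side","top","wrist"]:
    im=vision.camera(n);cv2.imwrite(f"pics/{n}0.png",im);print(n,vision.camera_info(n))
E
```

```text
pics
{'time_s': 0.0, 'qpos': array([ 1.11840034e+00,  3.00471825e-01,  1.52161880e+00, -4.26272637e-06,
        1.32072294e+00, -6.66119190e-02]), 'joint_vel': array([-0.00146813, -0.00301089, -0.00010114,  0.00128744,  0.00077339,
       -0.00113278]), 'tau': array([ 1.46335533e-03, -5.31831300e+01, -3.52735019e+01,  7.08899321e-02,
        2.44269107e-02, -1.53652604e-04]), 'ee_pos': array([0.20684197, 0.50931585, 0.20486999]), 'eef_rot': array([-3.14037418e+00, -7.71467913e-05,  2.75580959e+00]), 'force': array([-0.51881406, -0.01728645, -0.11033018]), 'moment': array([ 0.01269178, -0.00281107, -0.0100564 ]), 'grip_width': 0.09394203208627148}
side {'camera_matrix': array([[472.56043543,   0.        , 318.06855545],
       [  0.        , 472.56043543, 200.50679571],
       [  0.        ,   0.        ,   1.        ]]), 'rvec': array([ 2.03383869, -0.6812681 ,  0.39762137]), 'tvec': array([-0.43475954,  0.21993511,  1.01955657])}
top {'camera_matrix': array([[426.5519057 ,   0.        , 315.01416512],
       [  0.        , 426.5519057 , 199.45543392],
       [  0.        ,   0.        ,   1.        ]]), 'rvec': array([ 2.13592955, -2.18735373,  0.16480776]), 'tvec': array([-0.02825667,  0.53083877,  1.01585751])}
wrist {'camera_matrix': array([[309.70691629,   0.        , 316.78530951],
       [  0.        , 309.70691629, 196.94323787],
       [  0.        ,   0.        ,   1.        ]]), 'mount': array([[ 2.06914973e-03, -9.59873804e-01, -2.80424677e-01,
         8.00211293e-02],
       [ 9.99997816e-01,  1.90388926e-03,  8.61735105e-04,
         9.37002897e-05],
       [-2.93259423e-04, -2.80425848e-01,  9.59875647e-01,
        -1.79151522e-01],
       [ 0.00000000e+00,  0.00000000e+00,  0.00000000e+00,
         1.00000000e+00]])}
```

View pics/side0.png

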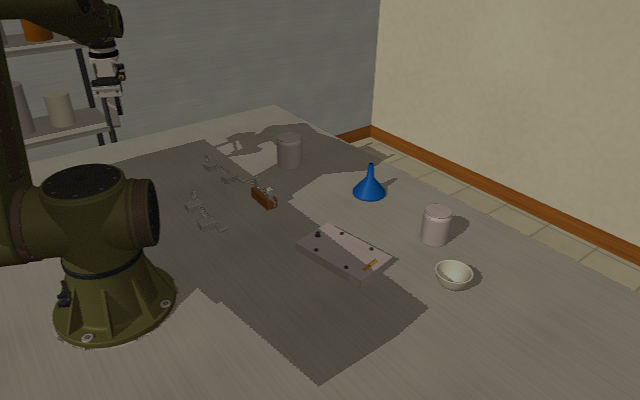

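View pics/top0.png

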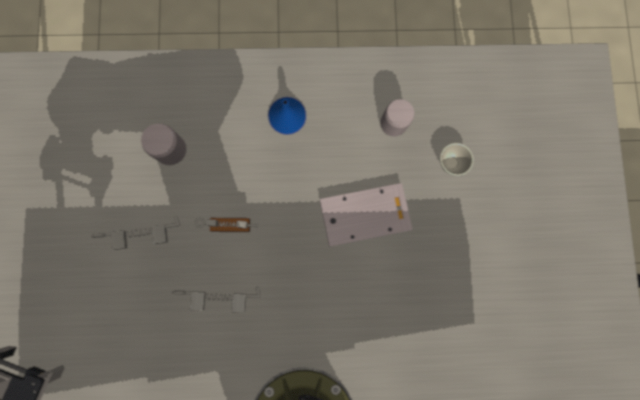

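View pics/wrist0.png

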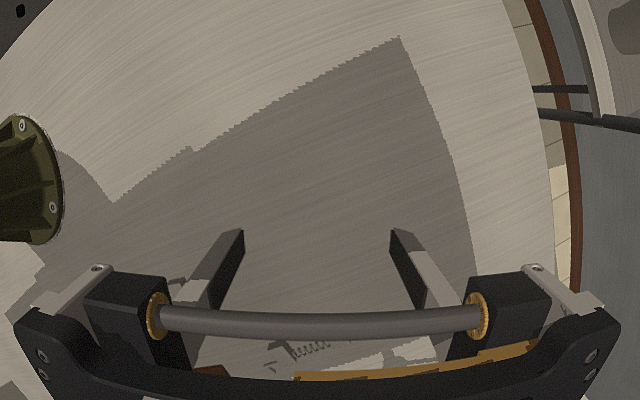

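```bash
cat > h.py <<'E'
import numpy as np,cv2
from scipy.spatial.transform import Rotation as R
from station import get_obs, vision
def ray(n,uv):
    i=vision.camera_info(n);K=i["camera_matrix"]
    uv=np.atleast_2d(np.float64(uv))
    d=np.c_[(uv-K[:2,2])/[K[0,0],K[1,1]],np.ones(len(uv))]
    Rm=cv2.Rodrigues(i["rvec"])[0];c=-Rm.T@i["tvec"]
    return c,d@Rm
def onz(n,uv,z):
    c,d=ray(n,uv);return c+d*((z-c[2])/d[:,2])[:,None]
def wT(o):
    T=np.eye(4);T[:3,:3]=R.from_euler('xyz',o["eef_rot"]).as_matrix();T[:3,3]=o["ee_pos"]
    return T
def wray(o,uv):
    i=vision.camera_info("wrist");K=i["camera_matrix"];uv=np.atleast_2d(np.float64(uv))
    p=uv-K[:2,2];r=np.linalg.norm(p,axis=1);t=r/K[0,0]
    d=np.c_[p/r[:,None]*np.sin(t)[:,None],np.cos(t)]
    T=wT(o)@i["mount"];return T[:3,3],d@T[:3,:3].T
def wonz(o,uv,z):
    c,d=wray(o,uv);return c+d*((z-c[2])/d[:,2])[:,None]
def proj(n,P):
    i=vision.camera_info(n);return cv2.projectPoints(np.float64(P).reshape(-1,1,3),i["rvec"],i["tvec"],i["camera_matrix"],None)[0][:,0]
def wproj(o,P):
    i=vision.camera_info("wrist");K=i["camera_matrix"];T=np.linalg.inv(wT(o)@i["mount"])
    q=np.atleast_2d(P)@T[:3,:3].T+T[:3,3];s=np.linalg.norm(q[:,:2],axis=1);t=np.arctan2(s,q[:,2])
    return q[:,:2]/s[:,None]*(t*K[0,0])[:,None]+K[:2,2]
E
python3 - <<'E'
from h import *
im=cv2.imread("pics/top0.png")
a=cv2.resize(im[185:265,80:270],None,fx=4,fy=4,interpolation=cv2.INTER_CUBIC)
b=cv2.resize(im[175:255,310:420],None,fx=6,fy=6,interpolation=cv2.INTER_CUBIC)
cv2.imwrite("pics/a0.png",cv2.convertScaleAbs(a,alpha=1.7));cv2.imwrite("pics/b0.png",b)
s=cv2.imread("pics/side0.png")
cv2.imwrite("pics/c0.png",cv2.convertScaleAbs(cv2.resize(s[140:300,170:410],None,fx=3.3,fy=3.3,interpolation=cv2.INTER_CUBIC),alpha=1.7))
E
```

```text
(no output)
```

View pics/a0.png

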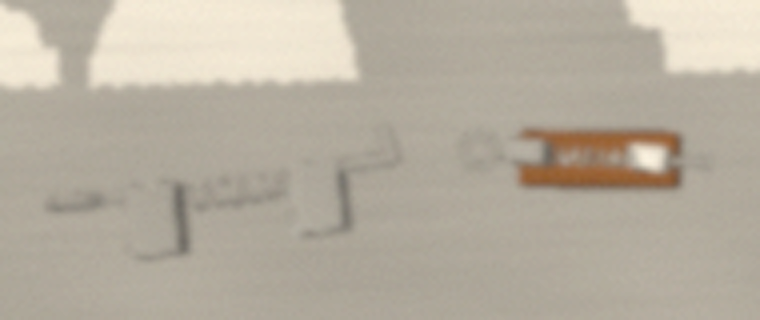

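View pics/b0.png

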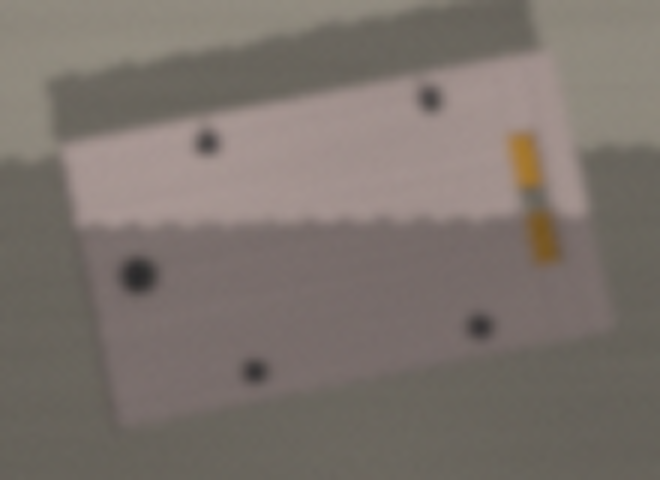

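View pics/c0.png

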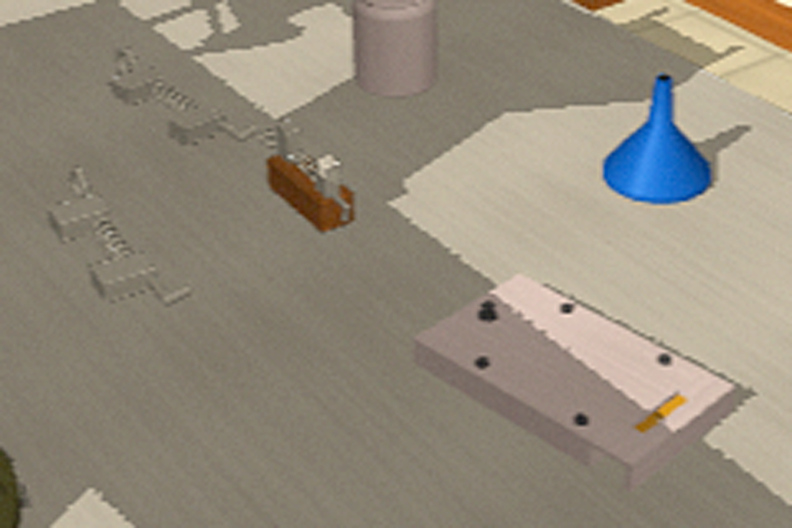

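Run:
```python
from h import *
A=lambda p:(np.array(p)/4+[80,185]-0.375); B=lambda p:np.array(p)/6+[310,175]-0.417
np.set_printoptions(precision=4,suppress=True)
cor=B([[62,142],[545,50],[615,322],[122,428]])
print("plate corners z.024",onz("top",cor,.024))
print("post top",onz("top",B([[138,275]]),.0355),"brass ends(.02)",onz("top",B([[520,134],[545,262]]),.02),"hole",onz("top",B([[535,199]]),.02))
print("rest corners z.03",onz("top",A([[521,131],[680,133],[680,186],[519,185]]),.03))
print("clamps top z.062: hook",onz("top",A([[650,156]]),.062),"eye clamp",onz("top",A([[528,152]]),.062),"eye",onz("top",A([[481,150]]),.033),"hook out",onz("top",A([[711,163]]),.033))
for nm,pp,z in [("spring2",[[50,205],[395,160]],.01)]: print(nm,onz("top",A(pp),z))
```

```text
plate corners z.024 [[ 0.5343 -0.0534  0.024 ]
 [ 0.5687 -0.2569  0.024 ]
 [ 0.4541 -0.28    0.024 ]
 [ 0.4155 -0.0749  0.024 ]]
post top [[ 0.4772 -0.0826  0.0355]] brass ends(.02) [[ 0.5339 -0.2455  0.02  ]
 [ 0.48   -0.2532  0.02  ]] hole [[ 0.5064 -0.2504  0.02  ]]
rest corners z.03 [[0.4922 0.218  0.03  ]
 [0.4887 0.1208 0.03  ]
 [0.4562 0.121  0.03  ]
 [0.4592 0.219  0.03  ]]
clamps top z.062: hook [[0.4725 0.1344 0.062 ]] eye clamp [[0.4765 0.2066 0.062 ]] eye [[0.4809 0.2416 0.033 ]] hook out [[0.4696 0.1016 0.033 ]]
spring2 [[0.455  0.5122 0.01  ]
 [0.4779 0.3005 0.01  ]]
```

```bash
cat >> h.py <<'E'
def delta(pos,yaw,pitch_tool=0,o=None):
    # target: TCP pos, Rz(yaw)Rx(pi)*Ry_tool(pitch)
    o=o or get_obs();T=wT(o)
    Rt=R.from_euler('xyz',[np.pi,0,yaw])*R.from_rotvec([0,pitch_tool,0])
    rv=(R.from_matrix(T[:3,:3]).inv()*Rt).as_rotvec()
    return np.round((T[:3,:3].T@(np.array(pos)-T[:3,3]))*1000,1),np.round(rv,4)
E
python3 -c "
from h import *
print(delta([.474,.17,.2],np.radians(86.5)))"
```

```text
(array([-375.2, -213.9,    5.2]), array([-8.0000e-04,  5.0000e-04,  1.2461e+00]))
```

>>> play_rows:
  moves:
    - {"claw":1,"linear":[-47,-27,1],"turn":[0,0,0.156]}
    - {"claw":1,"linear":[-94,-54,1],"turn":[0,0,0.312]}
    - {"claw":1,"linear":[-141,-80,2],"turn":[0,0,0.468]}
    - {"claw":1,"linear":[-188,-107,3],"turn":[0,0,0.624]}
    - {"claw":1,"linear":[-235,-134,3],"turn":[0,0,0.78]}
    - {"claw":1,"linear":[-282,-160,4],"turn":[0,0,0.936]}
    - {"claw":1,"linear":[-329,-187,5],"turn":[0,0,1.09]}
    - {"claw":1,"linear":[-375,-214,5],"turn":[0,0,1.246]}

```text
time_s: 1.15
ee_pos: [0.4746, 0.1684, 0.2001]
eef_rot: [-3.141, 0.001, 1.505]
force: [0.9, 1.4, 0.8]
grip_width: 0.0943
```

>>> play_rows:
  moves:
    - {"claw":1,"linear":[0,0,0],"turn":[0,0,0]}

```text
time_s: 1.27
ee_pos: [0.4758, 0.166, 0.1996]
eef_rot: [-3.141, 0.001, 1.499]
force: [-1.0, 0.5, -0.5]
grip_width: 0.0939
```

Run:
```python
from h import *
import pickle
o=get_obs();im=vision.camera("wrist");cv2.imwrite("pics/w1.png",im);pickle.dump(o,open("o1.pkl","wb"))
print(o["time_s"],o["ee_pos"],o["eef_rot"],o["joint_vel"])
```

```text
1.275 [0.47579605 0.16604526 0.19964431] [-3.14050930e+00  1.26868543e-03  1.49900468e+00] [ 0.04167078 -0.01527068  0.01968702  0.01106944  0.00342964 -0.01418165]
```

View pics/w1.png

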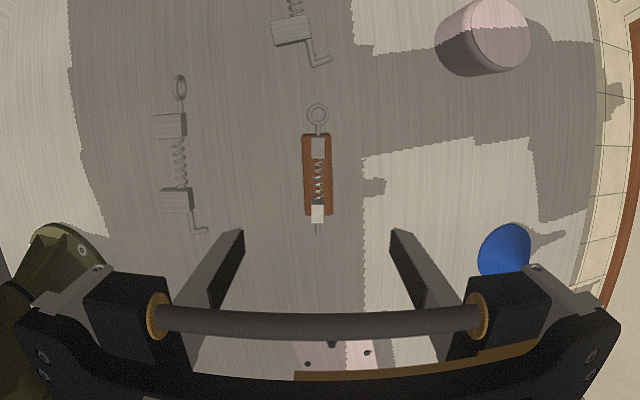

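Run:
```python
from h import *
im=cv2.imread("pics/w1.png")
cv2.imwrite("pics/w1c.png",cv2.resize(im[95:245,270:370],None,fx=4,fy=4,interpolation=cv2.INTER_CUBIC))
```

```text
(no output)
```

View pics/w1c.png

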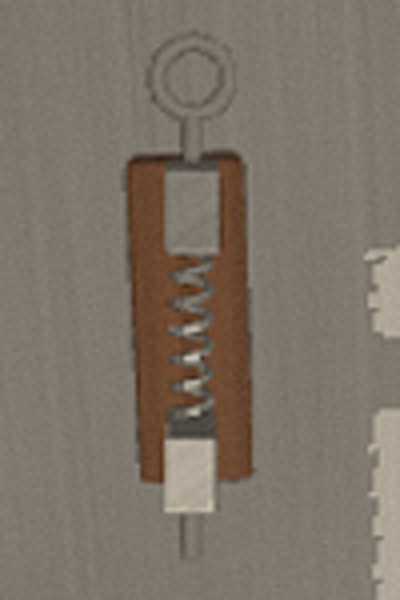

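Run:
```python
from h import *
import pickle
np.set_printoptions(precision=4,suppress=True)
o=pickle.load(open("o1.pkl","rb"))
C=lambda p:np.array(p)/4+[270,95]-.375
h=wonz(o,C([[165,438],[214,438],[216,513],[163,513]]),.062);e=wonz(o,C([[166,170],[219,171],[219,254],[164,252]]),.062)
print(h,h.mean(0));print(e,e.mean(0))
y=wonz(o,C([[191,78]]),.0325)[0];print("eye",y)
d=e.mean(0)-h.mean(0);print(np.linalg.norm(d),np.degrees(np.arctan2(d[1],d[0])))
d=y-h.mean(0);print(np.hypot(*d[:2]),np.degrees(np.arctan2(d[1],d[0])))
print(delta([h.mean(0)[0],h.mean(0)[1],.15],np.arctan2(d[1],d[0])))
```

```text
[[0.47   0.1472 0.062 ]
 [0.4831 0.1462 0.062 ]
 [0.4823 0.1247 0.062 ]
 [0.4678 0.1257 0.062 ]] [0.4758 0.1359 0.062 ]
[[0.4756 0.2186 0.062 ]
 [0.489  0.2174 0.062 ]
 [0.4876 0.1959 0.062 ]
 [0.4735 0.1974 0.062 ]] [0.4814 0.2073 0.062 ]
eye [0.4836 0.2412 0.0325]
0.07159322647847179 85.50116757670807
0.10550653595140033 85.79225159410004
(array([-31.1,   3.1,  49.7]), array([-0.0013,  0.0011,  0.0049]))
```

Run:
```python
from h import *
print(delta([.505,-.235,.15],np.radians(100.1)))
```

```text
(array([-399.2,   57.6,   50. ]), array([-0.0015,  0.0009, -0.2448]))
```

>>> play_rows:
  moves:
    - {"claw":1,"linear":[-55,8,0],"turn":[0,0,-0.03]}
    - {"claw":1,"linear":[-110,16,0],"turn":[0,0,-0.06]}
    - {"claw":1,"linear":[-165,24,10],"turn":[0,0,-0.09]}
    - {"claw":1,"linear":[-220,32,20],"turn":[0,0,-0.12]}
    - {"claw":1,"linear":[-275,40,30],"turn":[0,0,-0.15]}
    - {"claw":1,"linear":[-330,48,40],"turn":[0,0,-0.19]}
    - {"claw":1,"linear":[-380,55,47],"turn":[0,0,-0.23]}
    - {"claw":1,"linear":[-399,58,50],"turn":[0,0,-0.245]}

```text
time_s: 2.33
ee_pos: [0.5054, -0.2357, 0.1493]
eef_rot: [-3.139, 0.0, 1.749]
force: [0.1, 0.6, 0.5]
grip_width: 0.0939
```

>>> play_rows:
  moves:
    - {"claw":1,"linear":[0,0,0],"turn":[0,0,0]}
    - {"claw":1,"linear":[0,0,0],"turn":[0,0,0]}

```text
time_s: 2.58
ee_pos: [0.5056, -0.2342, 0.1494]
eef_rot: [-3.139, -0.0, 1.751]
force: [0.2, -0.1, -0.6]
grip_width: 0.094
```

Run:
```python
from h import *
import pickle
o=get_obs();im=vision.camera("wrist");cv2.imwrite("pics/w2.png",im);pickle.dump(o,open("o2.pkl","wb"))
print(o["time_s"],o["ee_pos"],o["eef_rot"],o["joint_vel"])
```

```text
2.575 [ 0.50556778 -0.23423966  0.1494071 ] [-3.13932506e+00 -1.56264406e-04  1.75051467e+00] [ 0.00465266 -0.00500541 -0.00029261  0.00014802 -0.00104317  0.00026206]
```

View pics/w2.png

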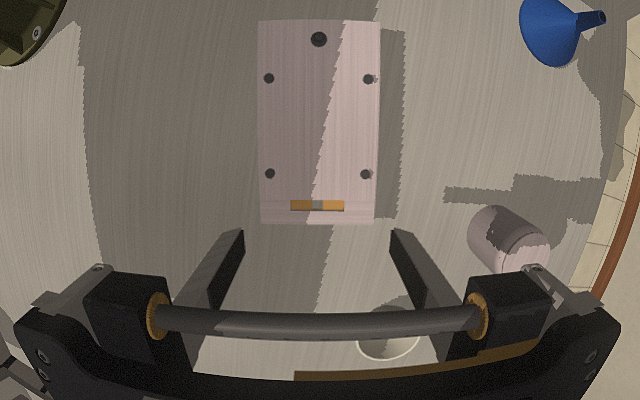

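Run:
```python
from h import *
im=cv2.imread("pics/w2.png")
cv2.imwrite("pics/w2c.png",cv2.resize(im[190:230,255:380],None,fx=6,fy=6,interpolation=cv2.INTER_CUBIC))
cv2.imwrite("pics/w2d.png",cv2.resize(im[10:70,250:390],None,fx=5,fy=5,interpolation=cv2.INTER_CUBIC))
```

```text
(no output)
```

View pics/w2c.png

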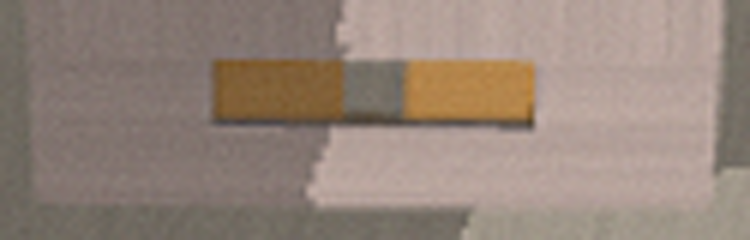

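View pics/w2d.png

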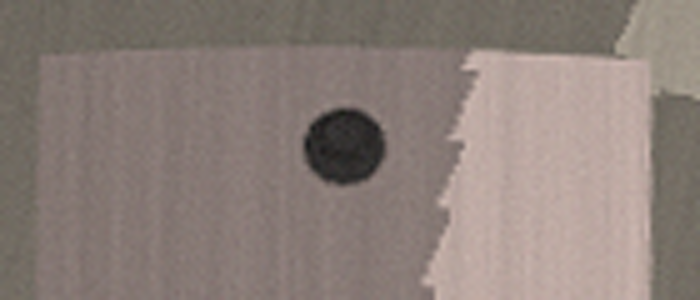

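Run:
```python
from h import *
import pickle
np.set_printoptions(precision=4,suppress=True)
o=pickle.load(open("o2.pkl","rb"))
C=lambda p:np.array(p)/6+[255,190]-.417; D=lambda p:np.array(p)/5+[250,10]-.4
# groove far(+x? top of image=+x) edge at plate top z .024 bottom row; 
hole=wonz(o,C([[343,90],[405,90]]),.02);print("hole",hole,hole.mean(0))
ge=wonz(o,C([[214,126],[534,126],[534,60],[214,60]]),.024);print("groove top rims",ge,ge.mean(0))
ends=wonz(o,C([[213,90],[535,90]]),.02);print("ends",ends.mean(0))
p=wonz(o,D([[344,144]]),.0345)[0];print("post",p)
pl=wonz(o,np.vstack([C([[36,204],[714,204]]),D([[40,52],[650,60]])]),.024);print("plate",pl,pl.mean(0))
g=ge.mean(0);d=p-g;print(np.hypot(*d[:2]),np.degrees(np.arctan2(d[1],d[0])))
print(np.degrees(np.arctan2(*(pl[2]-pl[0])[[1,0]])),np.degrees(np.arctan2(*(pl[3]-pl[1])[[1,0]])))
```

```text
hole [[ 0.5051 -0.252   0.02  ]
 [ 0.5157 -0.25    0.02  ]] [ 0.5104 -0.251   0.02  ]
groove top rims [[ 0.4841 -0.2613  0.024 ]
 [ 0.5387 -0.2512  0.024 ]
 [ 0.5362 -0.2395  0.024 ]
 [ 0.4822 -0.2495  0.024 ]] [ 0.5103 -0.2504  0.024 ]
ends [ 0.5104 -0.251   0.02  ]
post [ 0.4817 -0.0869  0.0345]
plate [[ 0.455  -0.2817  0.024 ]
 [ 0.5734 -0.2598  0.024 ]
 [ 0.4186 -0.0741  0.024 ]
 [ 0.5368 -0.0539  0.024 ]] [ 0.496  -0.1674  0.024 ]
0.16592206469454426 99.93355734595731
99.94435339238038 100.0741914500355
```

Run:
```python
from h import *
print(delta([.4758,.1359,.12],np.radians(85.65)))
```

```text
(array([369.5,  36.9,  29.5]), array([-0.0021,  0.0003,  0.2557]))
```

>>> play_rows:
  moves:
    - {"claw":1,"linear":[55,5,0],"turn":[0,0,0.03]}
    - {"claw":1,"linear":[110,11,5],"turn":[0,0,0.07]}
    - {"claw":1,"linear":[165,16,10],"turn":[0,0,0.11]}
    - {"claw":1,"linear":[220,22,15],"turn":[0,0,0.15]}
    - {"claw":1,"linear":[275,27,20],"turn":[0,0,0.19]}
    - {"claw":0.6,"linear":[330,33,25],"turn":[0,0,0.23]}
    - {"claw":0.6,"linear":[360,36,29],"turn":[0,0,0.25]}
    - {"claw":0.6,"linear":[369.5,37,29.5],"turn":[-0.002,0,0.256]}

```text
time_s: 3.62
ee_pos: [0.4751, 0.138, 0.1201]
eef_rot: [3.141, 0.0, 1.498]
force: [0.0, 0.3, -0.4]
grip_width: 0.0675
```

>>> play_rows:
  moves:
    - {"claw":0.6,"linear":[0,0,0],"turn":[0,0,0]}
    - {"claw":0.6,"linear":[0,0,0],"turn":[0,0,0]}

```text
time_s: 3.88
ee_pos: [0.4752, 0.1374, 0.1204]
eef_rot: [3.141, 0.0, 1.498]
force: [-0.0, 1.1, 0.7]
grip_width: 0.0563
```

Run:
```python
from h import *
import pickle
o=get_obs();im=vision.camera("wrist");cv2.imwrite("pics/w3.png",im);pickle.dump(o,open("o3.pkl","wb"))
print(o["time_s"],o["ee_pos"],o["eef_rot"])
cv2.imwrite("pics/w3c.png",cv2.resize(im[130:330,230:400],None,fx=3,fy=3,interpolation=cv2.INTER_CUBIC))
print(delta([.4758,.1359,.037],np.radians(85.65),o=o))
```

```text
3.875 [0.47517965 0.13737776 0.12035244] [3.14106287e+00 1.94703230e-04 1.49760670e+00]
(array([-1.4,  0.7, 83.4]), array([0.0005, 0.0002, 0.0027]))
```

View pics/w3c.png

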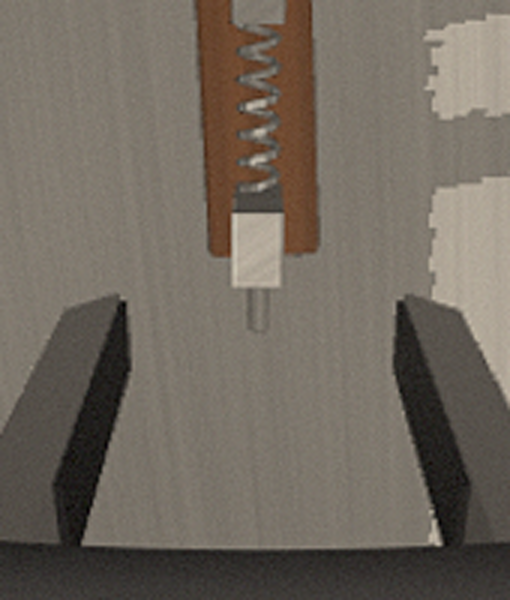

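Run:
```python
from h import *
import pickle
o=pickle.load(open("o3.pkl","rb"))
h=wonz(o,np.array([[231,212],[284,212],[282,289],[231,289]])/3+[230,130]-.33,.062);print(h,h.mean(0))
```

```text
[[0.46980259 0.14705218 0.062     ]
 [0.48392923 0.14604319 0.062     ]
 [0.48197861 0.12401523 0.062     ]
 [0.46800503 0.12500973 0.062     ]] [0.47592886 0.13553008 0.062     ]
```

>>> play_rows:
  force: 25
  moves:
    - {"claw":0.6,"linear":[-1,0.5,40],"turn":[0,0,0.003]}
    - {"claw":0.6,"linear":[-1,0.5,70],"turn":[0,0,0.003]}
    - {"claw":0.6,"linear":[-1,0.5,83.5],"turn":[0,0,0.003]}
    - {"claw":0.6,"linear":[-1,0.5,83.5],"turn":[0,0,0.003]}

```text
time_s: 4.42
ee_pos: [0.4757, 0.1357, 0.0366]
eef_rot: [-3.141, 0.0, 1.493]
force: [0.4, -0.9, 0.4]
grip_width: 0.0563
```

>>> play_rows:
  force: 25
  moves:
    - {"claw":0.1,"linear":[0,0,0],"turn":[0,0,0]}
    - {"claw":0.1,"linear":[0,0,0],"turn":[0,0,0]}
    - {"claw":0.1,"linear":[0,0,0],"turn":[0,0,0]}
    - {"claw":0.1,"linear":[0,0,0],"turn":[0,0,0]}

```text
time_s: 4.92
ee_pos: [0.4758, 0.1358, 0.0369]
eef_rot: [-3.142, 0.0, 1.494]
force: [-0.2, 0.5, 0.8]
grip_width: 0.0198
```

>>> play_rows:
  force: 25
  moves:
    - {"claw":0,"linear":[0,0,0],"turn":[0,0,0]}
    - {"claw":0,"linear":[0,0,0],"turn":[0,0,0]}
    - {"claw":0,"linear":[0,0,0],"turn":[0,0,0]}

```text
time_s: 5.3
ee_pos: [0.4757, 0.1358, 0.0369]
eef_rot: [-3.141, 0.0, 1.494]
force: [-0.0, 0.4, -0.2]
grip_width: 0.014
```

>>> play_rows:
  moves:
    - {"claw":0,"linear":[0,0,-8],"turn":[0,0,0]}
    - {"claw":0,"linear":[0,0,-25],"turn":[0,0,0]}
    - {"claw":0,"linear":[0,0,-50],"turn":[0,0,0]}
    - {"claw":0,"linear":[0,0,-75],"turn":[0,0,0]}
    - {"claw":0,"linear":[0,0,-75],"turn":[0,0,0]}
    - {"claw":0,"linear":[0,0,-75],"turn":[0,0,0]}

```text
time_s: 6.05
ee_pos: [0.4754, 0.1358, 0.1114]
eef_rot: [-3.141, 0.001, 1.494]
force: [-0.8, 0.1, -1.8]
grip_width: 0.0136
```

Run:
```python
from h import *
import pickle
o=get_obs();im=vision.camera("wrist");cv2.imwrite("pics/w4.png",im);pickle.dump(o,open("o4.pkl","wb"))
s=vision.camera("side")
print(o["time_s"],o["ee_pos"],o["eef_rot"],o["force"],o["moment"])
cv2.imwrite("pics/w4c.png",cv2.resize(im[90:300,230:400],None,fx=3,fy=2.8,interpolation=cv2.INTER_CUBIC))
cv2.imwrite("pics/s4c.png",cv2.resize(s[100:230,200:360],None,fx=4,fy=4,interpolation=cv2.INTER_CUBIC))
```

```text
6.05 [0.47540052 0.13577023 0.11141215] [-3.14091220e+00  5.56898053e-04  1.49359062e+00] [-0.79647447  0.09274492 -1.78445081] [-0.17560067  0.0838775   0.01268771]
```

View pics/w4c.png

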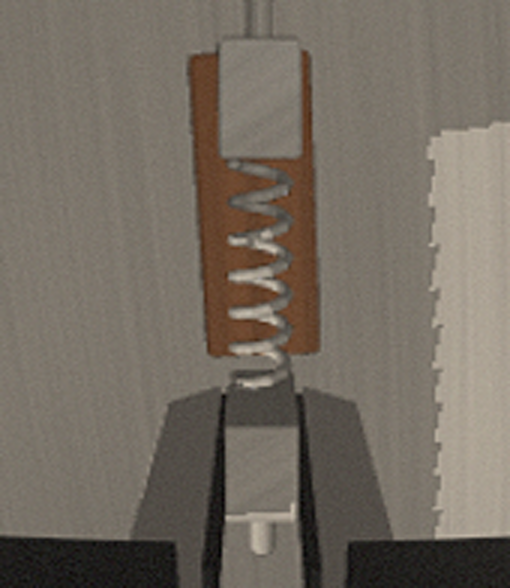

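View pics/s4c.png

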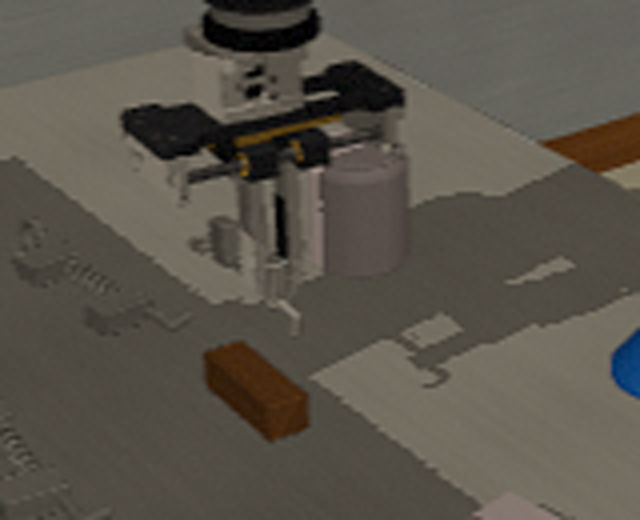

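Run:
```python
from h import *
import pickle
np.set_printoptions(precision=4,suppress=True)
o=pickle.load(open("o4.pkl","rb"));T=np.linalg.inv(wT(o))
f=lambda p,z:(lambda w:w@T[:3,:3].T+T[:3,3])(wonz(o,np.array(p)/[3,2.8]+[230,90]-.33,z))*1000
zt=o["ee_pos"][2]-.037+.062
print("hook clamp top",f([[226,427],[295,427],[295,517],[226,517]],zt))
print("eye clamp top",f([[221,39],[300,41],[301,157],[219,155]],zt))
print("hook end", f([[262,550]],zt-.032))
```

```text
hook clamp top [[ 10.7098  -4.4391 -25.003 ]
 [ 10.7399   8.1159 -25.0115]
 [ -9.6823   8.4564 -25.0004]
 [ -9.7158  -4.7101 -24.9914]]
eye clamp top [[ 84.1311  -4.7554 -25.0436]
 [ 83.7997   8.1616 -25.0522]
 [ 63.0882   8.482  -25.0409]
 [ 63.422   -5.1601 -25.0318]]
hook end [[-38.3766   2.2536   7.0198]]
```

Run:
```python
from h import *
print(delta([.5029,-.2191,.075],np.radians(100)))
```

```text
(array([-351.6,   55. ,   36.2]), array([-0.0017,  0.0006, -0.2517]))
```

>>> play_rows:
  moves:
    - {"claw":0,"linear":[-45,7,0],"turn":[0,0,-0.03]}
    - {"claw":0,"linear":[-95,15,0],"turn":[0,0,-0.07]}
    - {"claw":0,"linear":[-145,23,0],"turn":[0,0,-0.11]}
    - {"claw":0,"linear":[-195,31,0],"turn":[0,0,-0.15]}
    - {"claw":0,"linear":[-245,39,0],"turn":[0,0,-0.19]}
    - {"claw":0,"linear":[-295,47,0],"turn":[0,0,-0.22]}
    - {"claw":0,"linear":[-335,53,10],"turn":[0,0,-0.245]}
    - {"claw":0,"linear":[-351.5,55,25],"turn":[-0.0015,0,-0.252]}

```text
time_s: 7.15
ee_pos: [0.5027, -0.2207, 0.0851]
eef_rot: [-3.141, 0.0, 1.744]
force: [-0.7, 0.9, -2.8]
grip_width: 0.0136
```

>>> play_rows:
  moves:
    - {"claw":0,"linear":[0,0,11],"turn":[0,0,0]}
    - {"claw":0,"linear":[0,0,11],"turn":[0,0,0]}
    - {"claw":0,"linear":[0,0,11],"turn":[0,0,0]}
    - {"claw":0,"linear":[0,0,11],"turn":[0,0,0]}

```text
time_s: 7.65
ee_pos: [0.5031, -0.2201, 0.0747]
eef_rot: [3.141, 0.001, 1.745]
force: [0.6, 0.1, -2.6]
grip_width: 0.0136
```

```bash
cat > look.py <<'E'
from h import *
import pickle,sys
k=sys.argv[1]
o=get_obs();im=vision.camera("wrist");cv2.imwrite(f"pics/w{k}.png",im);pickle.dump(o,open(f"o{k}.pkl","wb"))
s=vision.camera("side");cv2.imwrite(f"pics/s{k}.png",s)
print(o["time_s"],o["ee_pos"],o["eef_rot"],o["force"],o["moment"],o["grip_width"])
cv2.imwrite(f"pics/w{k}c.png",cv2.resize(im[60:310,210:420],None,fx=3,fy=2.4,interpolation=cv2.INTER_CUBIC))
cv2.imwrite(f"pics/s{k}c.png",cv2.resize(s[170:300,280:440],None,fx=4.5,fy=4.5,interpolation=cv2.INTER_CUBIC))
E
python3 look.py 5
```

```text
7.65 [ 0.50306335 -0.22013897  0.07467397] [3.14147062e+00 8.89682085e-04 1.74498339e+00] [ 0.64943351  0.11119931 -2.64273038] [-0.17289079  0.03128702  0.02144632] 0.01363362407522845
```

View pics/w5c.png

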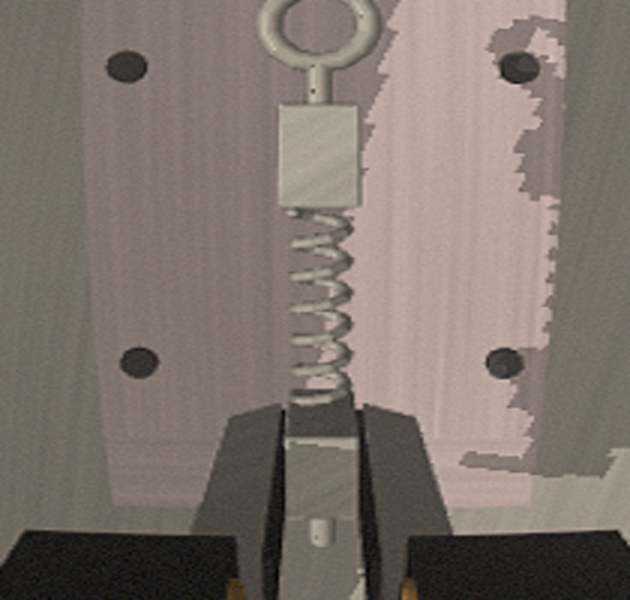

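View pics/s5c.png

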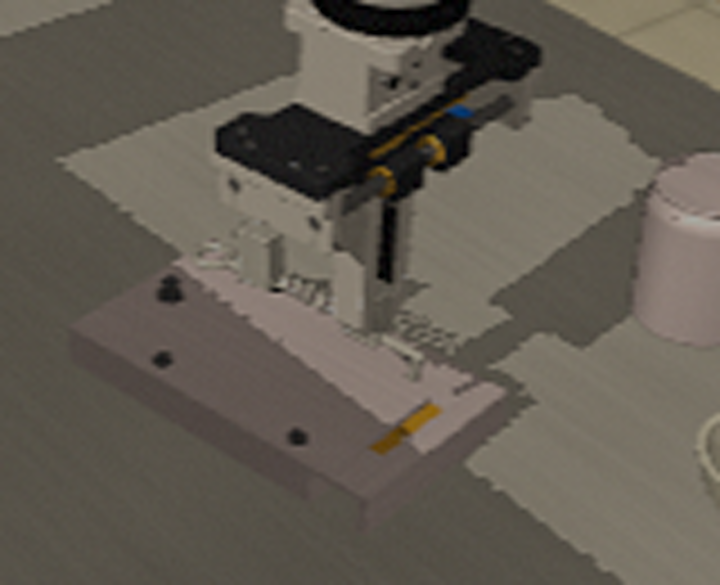

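Run:
```python
from h import *
import pickle
np.set_printoptions(precision=2,suppress=True)
def cents(k,guess):
    im=cv2.cvtColor(cv2.imread(f"pics/w{k}.png"),cv2.COLOR_BGR2GRAY);out=[]
    for u,v in guess:
        u=int(u);v=int(v);w=im[v-9:v+10,u-11:u+12]
        m=(w<95).astype(np.uint8);n,l,s,c=cv2.connectedComponentsWithStats(m)
        b=1+np.argmin(np.linalg.norm(c[1:]-[11,9],axis=1)+(s[1:,4]<15)*50);out.append(c[b]+[u-11,v-9]);print(s[b,4],end=' ')
    return np.array(out)
g5=np.array([[139,362],[505,362],[127,67],[519,67]])/[3,2.4]+[210,60]
g2=np.array([[270,173],[365,174],[269,78],[368,79]])
for k,g in((5,g5),(2,g2)):
    o=pickle.load(open(f"o{k}.pkl","rb"));c=cents(k,g);W=wonz(o,c,.026)*1000
    T=np.linalg.inv(wT(o));L=(W/1000@T[:3,:3].T+T[:3,3])*1000
    print(k,"\n",c,"\n",W,"\n local",L,"\nmid",(L[0]+L[1])/2,(L[2]+L[3])/2)
```

```text
136 127 151 145 5 
 [[256.06 210.66]
 [377.9  210.93]
 [251.84  87.38]
 [382.66  87.83]] 
 [[ 457.29 -225.03   26.  ]
 [ 551.76 -208.45   26.  ]
 [ 440.9  -131.63   26.  ]
 [ 535.28 -115.13   26.  ]] 
 local [[  3.16 -45.94  48.67]
 [  3.12  49.98  48.68]
 [ 97.98 -45.89  48.58]
 [ 97.88  49.92  48.59]] 
mid [ 3.14  2.02 48.67] [97.93  2.02 48.59]
88 71 87 77 2 
 [[269.57 172.91]
 [364.9  173.93]
 [268.46  77.89]
 [367.83  78.86]] 
 [[ 457.24 -224.99   26.  ]
 [ 551.68 -208.64   26.  ]
 [ 440.91 -131.79   26.  ]
 [ 535.47 -115.3    26.  ]] 
 local [[ 17.72 -45.61 123.51]
 [ 16.92  50.23 123.3 ]
 [112.33 -45.02 123.53]
 [111.65  50.96 123.31]] 
mid [ 17.32   2.31 123.4 ] [111.99   2.97 123.42]
```

>>> play_rows:
  moves:
    - {"claw":0,"linear":[1,0.2,10],"turn":[0,0,0]}
    - {"claw":0,"linear":[1,0.2,20],"turn":[0,0,0]}
    - {"claw":0,"linear":[1,0.2,26],"turn":[0,0,0]}
    - {"claw":0,"linear":[1,0.2,28],"turn":[0,0,0]}
    - {"claw":0,"linear":[1,0.2,28],"turn":[0,0,0]}

```text
time_s: 8.38
ee_pos: [0.503, -0.2194, 0.0465]
eef_rot: [-3.142, 0.001, 1.745]
force: [0.0, -0.8, -1.8]
grip_width: 0.0141
```

>>> play_rows:
  moves:
    - {"claw":0,"linear":[0,0,2],"turn":[0,0,0]}
    - {"claw":0,"linear":[0,0,4],"turn":[0,0,0]}
    - {"claw":0,"linear":[0,0,4],"turn":[0,0,0]}

```text
time_s: 8.75
ee_pos: [0.5029, -0.2194, 0.0423]
eef_rot: [-3.141, 0.001, 1.745]
force: [0.2, -0.8, -3.3]
grip_width: 0.0141
```

```bash
python3 look.py 6
```

```text
8.75 [ 0.5028961  -0.2194302   0.04234138] [-3.14131666e+00  6.25337638e-04  1.74452584e+00] [ 0.21794335 -0.82726338 -3.32308777] [-0.1005385   0.04177303  0.03978577] 0.014067064388773858
```

View pics/w6c.png

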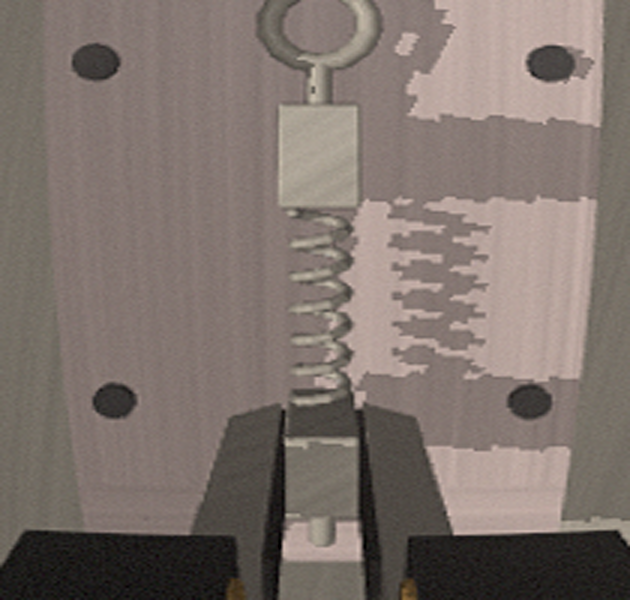

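View pics/s6c.png

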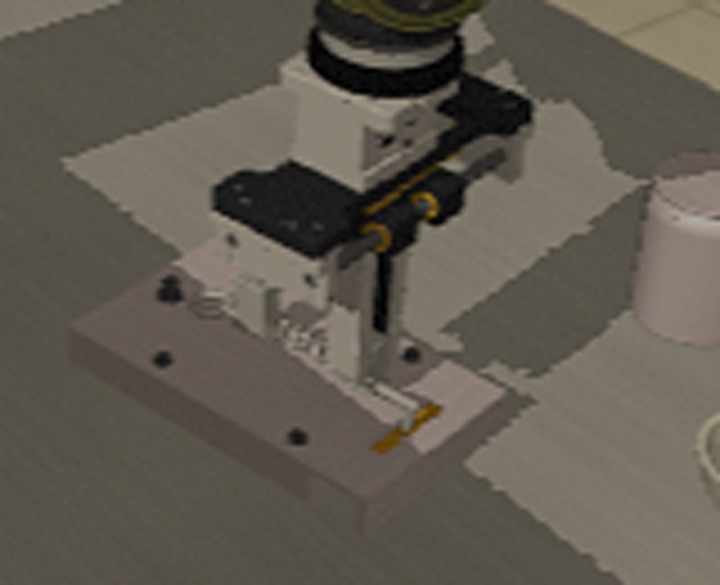

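>>> play_rows:
  moves:
    - {"claw":0,"linear":[0,0,1.5],"turn":[0,0,0]}
    - {"claw":0,"linear":[0,0,3],"turn":[0,0,0]}
    - {"claw":0,"linear":[0,0,4],"turn":[0,0,0]}

```text
time_s: 9.22
ee_pos: [0.503, -0.2195, 0.0384]
eef_rot: [-3.141, 0.001, 1.744]
force: [0.3, -0.2, -1.9]
grip_width: 0.0138
```

>>> play_rows:
  moves:
    - {"claw":0,"linear":[0,0,2],"turn":[0,0,0]}
    - {"claw":0,"linear":[0,0,4],"turn":[0,0,0]}
    - {"claw":0,"linear":[0,0,4.5],"turn":[0,0,0]}
    - {"claw":0,"linear":[0,0,4.5],"turn":[0,0,0]}

```text
time_s: 9.72
ee_pos: [0.5029, -0.2195, 0.0338]
eef_rot: [-3.141, 0.001, 1.745]
force: [0.3, 0.6, -4.1]
grip_width: 0.0141
```

>>> play_rows:
  moves:
    - {"claw":0,"linear":[0,0,1],"turn":[0,0,0]}
    - {"claw":0,"linear":[0,0,2],"turn":[0,0,0]}
    - {"claw":0,"linear":[0,0,2],"turn":[0,0,0]}

```text
time_s: 10.1
ee_pos: [0.5029, -0.2194, 0.0318]
eef_rot: [-3.141, 0.001, 1.745]
force: [0.2, -0.0, -2.3]
grip_width: 0.0138
```

```bash
python3 look.py 7
```

```text
10.1 [ 0.50292098 -0.21944089  0.03176658] [-3.14132687e+00  5.88584904e-04  1.74451961e+00] [ 0.16334986 -0.04875588 -2.32901963] [-0.09337361  0.01920289 -0.04019589] 0.013831783253257072
```

View pics/s7c.png

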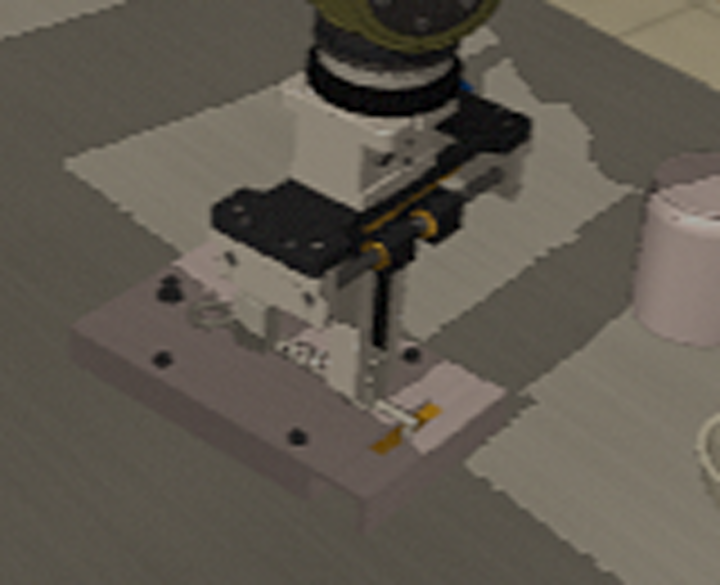

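View pics/w7c.png

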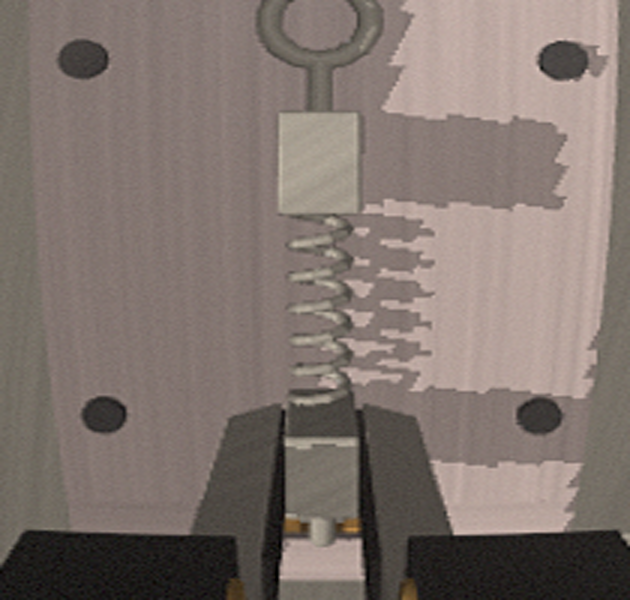

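>>> play_rows:
  moves:
    - {"claw":0,"linear":[0,0,0.6],"turn":[0,0,0]}
    - {"claw":0,"linear":[0,0,1.2],"turn":[0,0,0]}
    - {"claw":0,"linear":[0,0,1.2],"turn":[0,0,0]}

```text
time_s: 10.58
ee_pos: [0.503, -0.2195, 0.0309]
eef_rot: [-3.142, 0.001, 1.745]
force: [-1.7, 0.8, 3.4]
grip_width: 0.0138
```

>>> play_rows:
  moves:
    - {"claw":0,"linear":[0,0,-0.4],"turn":[0,0,0]}
    - {"claw":0.4,"linear":[0,0,-0.4],"turn":[0,0,0]}
    - {"claw":0.4,"linear":[0,0,-0.4],"turn":[0,0,0]}
    - {"claw":0.4,"linear":[0,0,-0.4],"turn":[0,0,0]}
    - {"claw":0.4,"linear":[0,0,-20],"turn":[0,0,0]}
    - {"claw":0.4,"linear":[0,0,-60],"turn":[0,0,0]}
    - {"claw":0.4,"linear":[0,0,-60],"turn":[0,0,0]}

```text
time_s: 11.45
ee_pos: [0.5043, -0.2201, 0.0936]
eef_rot: [3.138, 0.004, 1.745]
force: [-0.2, 0.7, -0.3]
grip_width: 0.0375
```

```bash
python3 look.py 8
```

```text
11.45 [ 0.50430567 -0.22010061  0.09359213] [3.13764955 0.00379567 1.74451621] [-0.19015584  0.71413076 -0.27691883] [-0.08859348  0.0525817   0.0342072 ] 0.03751089770267997
```

View pics/s8c.png

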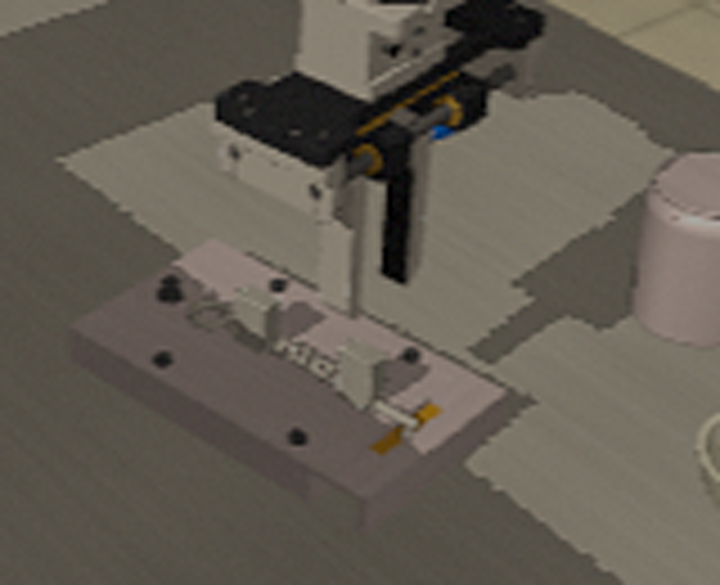

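View pics/w8c.png

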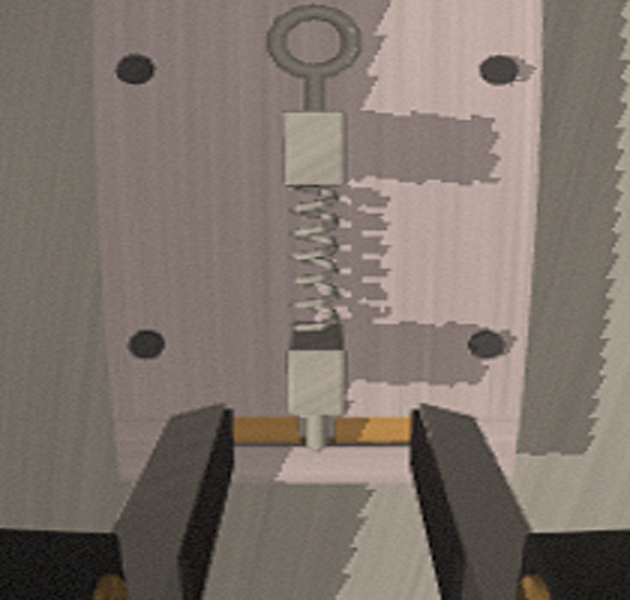

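Run:
```python
from h import *
import pickle
np.set_printoptions(precision=2,suppress=True)
o=pickle.load(open("o8.pkl","rb"));T=wT(o)
C=lambda p:np.array(p)/[3,2.4]+[210,60]-.33
f=lambda p,z:wonz(o,C(p),z)
b=T[:3,:3]@np.array([0,.0019,0])
h=f([[289,350],[346,350],[346,414],[289,414]],.056)-b;e=f([[285,113],[343,113],[343,185],[285,185]],.056)-b
r=f([[314,41]],.0265)-b;rr=f([[314,3],[314,76],[268,41],[361,41]],.0265)-b
print(h*1e3,h.mean(0)*1e3);print(e*1e3,e.mean(0)*1e3);print(r*1e3,rr[:2].mean(0)*1e3,rr[2:].mean(0)*1e3)
d=e.mean(0)-h.mean(0);print(np.linalg.norm(d),np.degrees(np.arctan2(d[1],d[0])))
d=r[0]-h.mean(0);print(np.linalg.norm(d[:2]),np.degrees(np.arctan2(d[1],d[0])))
p=e.mean(0);print(delta([p[0],p[1],.09],np.radians(100)),delta([p[0],p[1],.0315],np.radians(100)))
```

```text
[[ 494.67 -210.59   55.99]
 [ 508.43 -208.16   55.99]
 [ 512.34 -229.08   55.99]
 [ 498.16 -231.58   55.99]] [ 503.4  -219.85   55.99]
[[ 481.77 -140.37   55.99]
 [ 494.89 -138.06   55.99]
 [ 498.63 -158.75   55.99]
 [ 485.35 -161.09   55.99]] [ 490.16 -149.57   55.99]
[[ 484.04 -115.61   26.49]] [ 483.94 -115.06   26.49] [ 484.16 -115.51   26.49]
0.07151846755198774 100.66697816911179
0.10602156925005198 100.51920727318749
(array([71. , -0.5,  0.6]), array([ 0.,  0., -0.])) (array([71. , -0.5, 59.1]), array([ 0.,  0., -0.]))
```

>>> play_rows:
  force: 40
  moves:
    - {"claw":0.4,"linear":[40,-0.3,1],"turn":[0,0,0.006]}
    - {"claw":0.4,"linear":[71,-0.5,4],"turn":[0,0,0.006]}
    - {"claw":0.4,"linear":[71,-0.5,30],"turn":[0,0,0.006]}
    - {"claw":0.4,"linear":[71,-0.5,50],"turn":[0,0,0.006]}
    - {"claw":0.4,"linear":[71,-0.5,56],"turn":[0,0,0.006]}
    - {"claw":0.4,"linear":[71,-0.5,56],"turn":[0,0,0.006]}

```text
time_s: 12.3
ee_pos: [0.4899, -0.1496, 0.0341]
eef_rot: [-3.141, 0.0, 1.738]
force: [0.4, -1.2, 0.1]
grip_width: 0.0378
```

```bash
python3 -c "
from h import *
o=get_obs();print(o['ee_pos'],delta([.4902,-.1496,.032],np.radians(100.3)))"
```

```text
[ 0.48988837 -0.14956008  0.03411643] (array([-0.1,  0.3,  2.1]), array([-0.0009,  0.0003, -0.0121]))
```

>>> play_rows:
  force: 40
  moves:
    - {"claw":0.4,"linear":[0,0.3,2],"turn":[0,0,-0.012]}
    - {"claw":0.2,"linear":[0,0.3,2],"turn":[0,0,-0.012]}
    - {"claw":0.1,"linear":[0,0.3,2],"turn":[0,0,-0.012]}
    - {"claw":0,"linear":[0,0.3,2],"turn":[0,0,-0.012]}
    - {"claw":0,"linear":[0,0.3,2],"turn":[0,0,-0.012]}
    - {"claw":0,"linear":[0,0.3,2],"turn":[0,0,-0.012]}

```text
time_s: 13.05
ee_pos: [0.4903, -0.1496, 0.0323]
eef_rot: [-3.141, 0.0, 1.75]
force: [-0.6, -0.1, 3.5]
grip_width: 0.0135
```

>>> play_rows:
  moves:
    - {"claw":0,"linear":[1,0,-3],"turn":[0,0,0]}
    - {"claw":0,"linear":[4,0,-7],"turn":[0,0,0]}
    - {"claw":0,"linear":[7,0,-11],"turn":[0,0,0]}
    - {"claw":0,"linear":[10,0,-15],"turn":[0,0,0]}
    - {"claw":0,"linear":[10,0,-15],"turn":[0,0,0]}

```text
time_s: 13.68
ee_pos: [0.4886, -0.1396, 0.0476]
eef_rot: [-3.141, 0.001, 1.751]
force: [-0.2, -2.3, -3.2]
grip_width: 0.0136
```

```bash
sed -i 's/im\[60:310/im[20:270/' look.py; python3 look.py 9
```

```text
13.675 [ 0.48859516 -0.13962617  0.047649  ] [-3.14129629e+00  8.27433270e-04  1.75068143e+00] [-0.1508103  -2.26660749 -3.24623813] [-0.38627703  0.05582272 -0.02299128] 0.013555058246962837
```

View pics/s9c.png

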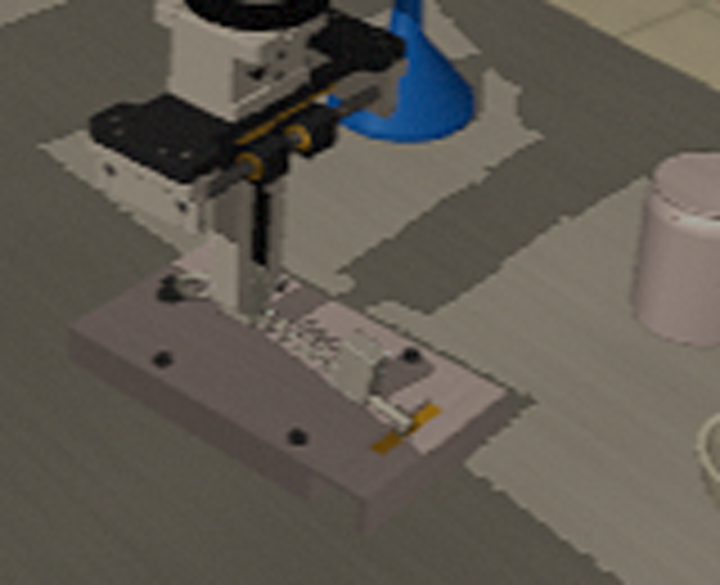

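View pics/w9c.png

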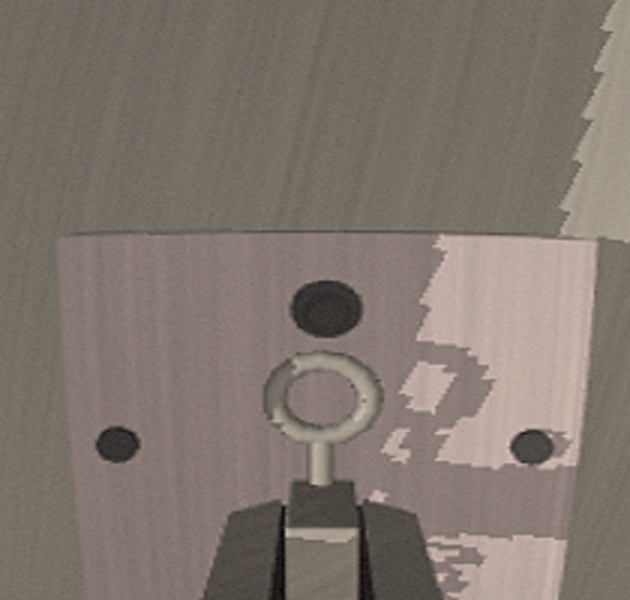

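Run:
```python
from h import *
import pickle
np.set_printoptions(precision=2,suppress=True)
o=pickle.load(open("o9.pkl","rb"));T=np.linalg.inv(wT(o))
C=lambda p:np.array(p)/[3,2.4]+[210,20]-.33
f=lambda p,z:((wonz(o,C(p),z))@T[:3,:3].T+T[:3,3])*1e3
zr=o["ee_pos"][2]-.0075+.0025
r=f([[322,351],[322,443],[264,397],[383,397],[321,368],[321,427],[285,398],[358,398]],zr);print(zr,r)
p=f([[326,280],[326,338],[290,309],[362,309]],.033);print(p)
print(r[:2].mean(0),r[2:4].mean(0),p[:2].mean(0),p[2:].mean(0))
```

```text
0.04264900057212383 [[46.75  1.88  4.96]
 [22.49  1.94  4.98]
 [34.79 -9.95  4.97]
 [34.85 14.39  4.97]
 [42.37  1.69  4.96]
 [26.82  1.72  4.98]
 [34.53 -5.65  4.97]
 [34.56  9.27  4.97]]
[[63.83  2.69 14.6 ]
 [48.45  2.73 14.61]
 [56.18 -4.83 14.6 ]
 [56.22 10.25 14.6 ]]
[34.62  1.91  4.97] [34.82  2.22  4.97] [56.14  2.71 14.6 ] [56.2   2.71 14.6 ]
```

Run:
```python
from h import *
im=cv2.imread("pics/w9.png")[125:210,285:355]
im=cv2.convertScaleAbs(cv2.resize(im,None,fx=7,fy=7,interpolation=cv2.INTER_CUBIC),alpha=2.2)
cv2.imwrite("pics/w9z.png",im)
s=cv2.imread("pics/s9.png")[215:250,300:350]
cv2.imwrite("pics/s9z.png",cv2.convertScaleAbs(cv2.resize(s,None,fx=12,fy=12,interpolation=cv2.INTER_CUBIC),alpha=2.))
```

```text
(no output)
```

View pics/w9z.png

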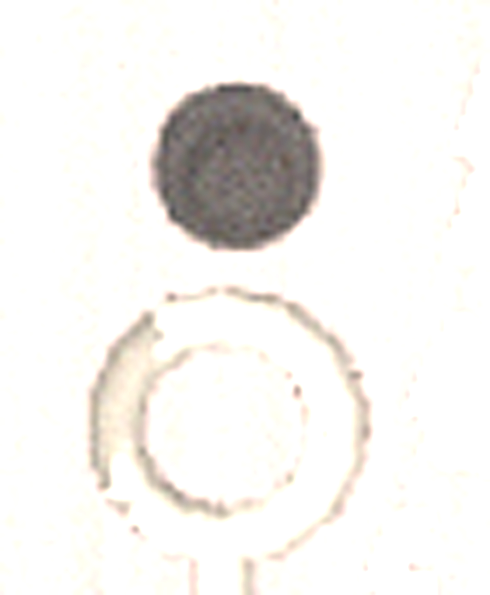

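View pics/s9z.png

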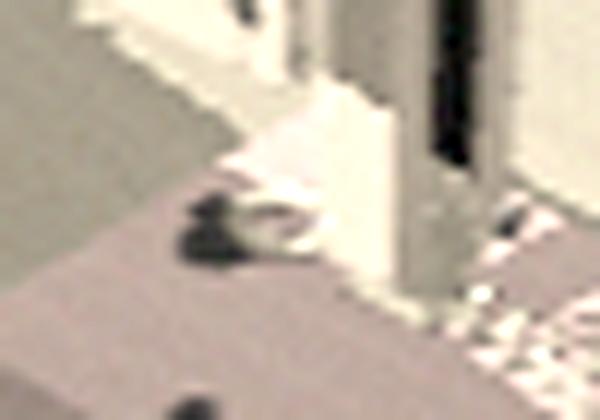

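Run:
```python
from h import *
import pickle
np.set_printoptions(precision=2,suppress=True)
o=pickle.load(open("o9.pkl","rb"));T=np.linalg.inv(wT(o))
f=lambda p,z:((wonz(o,np.array(p)/7+[285,125]-.43,z))@T[:3,:3].T+T[:3,3])*1e3
for z in(.024,.031,.0355):
  print(z,f([[237.5,166],[240,170]],z), f([[155,166],[321,166]],z)[:,1], f([[237,83],[237,249]],z)[:,0])
print(f([[230,292],[230,560],[92,425],[367,425]],.0426))
im=cv2.imread("pics/w9.png")[130:165,300:340]
print(cv2.cvtColor(im,cv2.COLOR_BGR2GRAY)[::2,::1][:,4:34])
```

```text
0.024 [[55.12  2.86 23.6 ]
 [54.74  3.1  23.6 ]] [-4.88 10.71] [62.97 47.19]
0.031 [[56.01  2.82 16.6 ]
 [55.65  3.05 16.6 ]] [-4.66 10.4 ] [63.6  48.35]
0.0355 [[56.59  2.79 12.1 ]
 [56.23  3.02 12.1 ]] [-4.51 10.2 ] [64.  49.1]
[[46.52  2.14  5.01]
 [22.26  2.2   5.03]
 [34.66 -9.93  5.02]
 [34.71 14.18  5.02]]
[[124 124 125 122 122 124 127 125 126 125 126 127 124 127 127 126 127 125
  117 127 120 124 126 125 131 128 125 125 122 121]
 [124 128 120 124 125 117 121 129 126 129 128 125 128 130 126 125 126 124
  125 121 121 122 125 130 126 126 124 124 129 123]
 [120 126 121 125 127 123 131 124 129 132 126 130 127 125 128 127 125 127
  125 123 119 123 122 127 128 129 127 124 126 124]
 [122 127 126 123 123 127 128 125 127 133 129 130 125 126 115 112 128 124
  126 122 128 128 127 128 128 124 122 126 125 128]
 [121 128 126 120 124 125 135 102  77  62  58  52  50  50  51  52  49  55
   53  55  70  87 135 133 127 129 130 129 126 122]
 [121 124 128 127 122 104  71  55  54  55  59  54  57  54  50  53  56  58
   58  55  45  52  62  85 122 128 125 125 130 121]
 [120 129 130 121  94  46  49  53  
[... 765 characters left out ...]
 55  53  58  54  49  56
   49  56  51  50  52  56  47  94 116 127 126 127]
 [118 121 131 124 117  74  47  49  53  49  47  46  47  48  51  52  52  46
   52  42  53  53  53  61 118 128 125 128 124 130]
 [121 126 125 124 127 125 122 101  75  53  49  44  45  48  52  52  51  48
   39  45  61  85 113 133 128 129 126 130 125 124]
 [121 124 121 124 121 123 125 123 134 134 116  82  85  80  69  72  70  80
   94 120 124 126 128 134 128 127 126 127 124 122]
 [123 126 131 124 124 122 125 128 126 128 130 130 128 128 124 127 127 131
  127 123 124 121 126 127 125 121 124 130 128 125]
 [124 128 127 125 120 122 121 127 133 126 130 128 126 127 129 129 125 124
  123 124 119 122 127 123 128 124 125 126 125 125]]
```

>>> play_rows:
  moves:
    - {"claw":0,"linear":[5,0.2,0],"turn":[0,0,0]}
    - {"claw":0,"linear":[10,0.4,0],"turn":[0,0,0]}
    - {"claw":0,"linear":[15,0.6,0],"turn":[0,0,0]}
    - {"claw":0,"linear":[20.7,0.8,0],"turn":[0,0,0]}
    - {"claw":0,"linear":[20.7,0.8,0],"turn":[0,0,0]}
    - {"claw":0,"linear":[20.7,0.8,0],"turn":[0,0,0]}

```text
time_s: 14.52
ee_pos: [0.4856, -0.1193, 0.0473]
eef_rot: [-3.141, 0.001, 1.751]
force: [0.7, -7.0, -3.9]
grip_width: 0.0135
```

```bash
python3 look.py 10
python3 - <<'E'
from h import *
im=cv2.imread("pics/w10.png")[145:235,280:355]
cv2.imwrite("pics/w10z.png",cv2.convertScaleAbs(cv2.resize(im,None,fx=6.5,fy=6.5,interpolation=cv2.INTER_CUBIC),alpha=1.5))
E
```

```text
14.525 [ 0.48560026 -0.11932379  0.04732939] [-3.14101811e+00  1.21241702e-03  1.75062544e+00] [ 0.66458018 -6.96446165 -3.90578333] [-1.31002849 -0.04118797 -0.02949481] 0.013528968361033525
```

View pics/s10c.png

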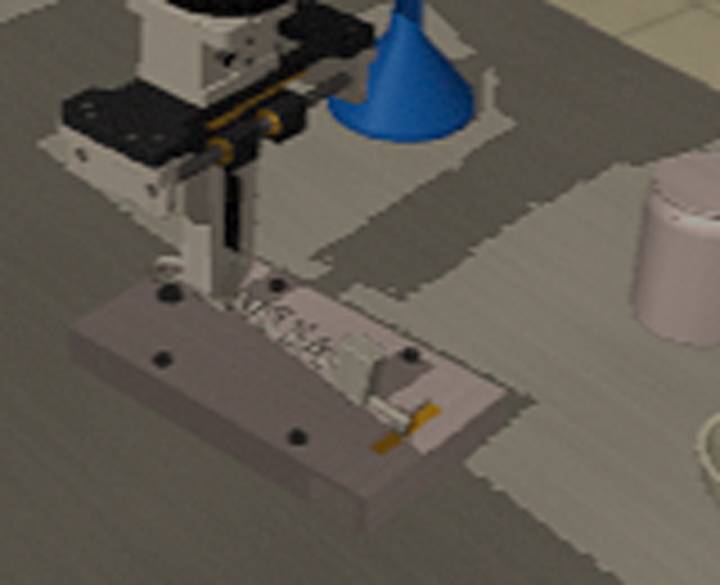

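View pics/w10z.png

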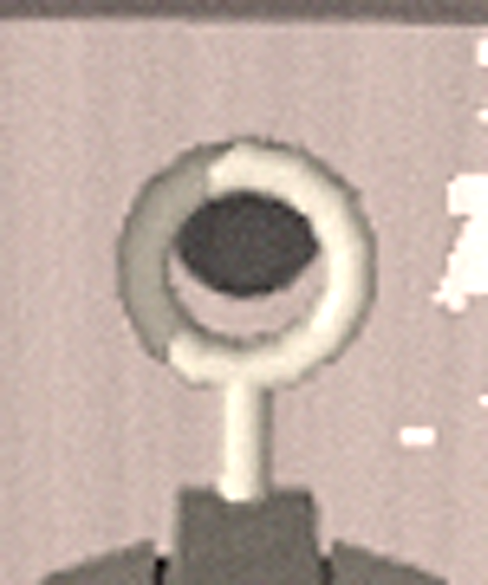

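Run:
```python
from h import *
import pickle
np.set_printoptions(precision=2,suppress=True)
o=pickle.load(open("o10.pkl","rb"));T=np.linalg.inv(wT(o))
f=lambda p,z:((wonz(o,np.array(p)/6.5+[280,145]-.42,z))@T[:3,:3].T+T[:3,3])*1e3
r=f([[246,138],[246,390],[118,262],[374,262],[246,190],[246,340],[166,264],[325,264]],.0423);print(r)
for z in(.024,.031,.0355): print(z,f([[245,296]],z))
print(f([[172,240],[318,240]],.031))
```

```text
[[46.82  2.14  4.97]
 [22.27  2.2   5.  ]
 [34.91 -9.91  4.99]
 [34.97 14.25  4.98]
 [41.87  2.15  4.98]
 [27.27  2.19  5.  ]
 [34.72 -5.38  4.99]
 [34.76  9.62  4.98]]
0.024 [[26.7   2.13 23.3 ]]
0.031 [[28.58  2.11 16.29]]
0.0355 [[29.79  2.1  11.79]]
[[34.36 -5.19 16.29]
 [34.39  9.38 16.28]]
```

>>> play_rows:
  moves:
    - {"claw":0,"linear":[0.4,0,2],"turn":[0,0,0]}
    - {"claw":0,"linear":[0.4,0,4],"turn":[0,0,0]}
    - {"claw":0,"linear":[0.4,0,6],"turn":[0,0,0]}
    - {"claw":0,"linear":[0.4,0,6],"turn":[0,0,0]}

```text
time_s: 15.12
ee_pos: [0.4856, -0.1191, 0.0413]
eef_rot: [-3.141, 0.002, 1.751]
force: [1.4, -7.4, -2.7]
grip_width: 0.0136
```

>>> play_rows:
  moves:
    - {"claw":0,"linear":[0,0,1.5],"turn":[0,0,0]}
    - {"claw":0,"linear":[0,0,3],"turn":[0,0,0]}
    - {"claw":0,"linear":[0,0,3],"turn":[0,0,0]}

```text
time_s: 15.5
ee_pos: [0.4856, -0.1192, 0.0383]
eef_rot: [-3.141, 0.002, 1.751]
force: [0.7, -5.9, -1.9]
grip_width: 0.014
```

```bash
python3 look.py 11
python3 - <<'E'
from h import *
im=cv2.imread("pics/w11.png")[145:235,280:355]
cv2.imwrite("pics/w11z.png",cv2.convertScaleAbs(cv2.resize(im,None,fx=6.5,fy=6.5,interpolation=cv2.INTER_CUBIC),alpha=1.5))
E
```

```text
15.5 [ 0.48559748 -0.11924043  0.03830583] [-3.14120731e+00  2.49222453e-03  1.75062531e+00] [ 0.72974135 -5.94988984 -1.93203548] [-1.29926171  0.01654878 -0.09853807] 0.01395016501019441
```

View pics/w11z.png

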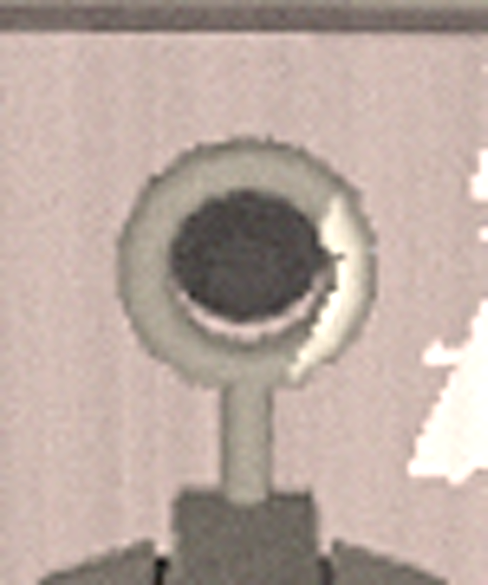

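>>> play_rows:
  moves:
    - {"claw":0,"linear":[0,0,1.5],"turn":[0,0,0]}
    - {"claw":0,"linear":[0,0,3],"turn":[0,0,0]}
    - {"claw":0,"linear":[0,0,3],"turn":[0,0,0]}

```text
time_s: 15.98
ee_pos: [0.4857, -0.1194, 0.0354]
eef_rot: [-3.141, 0.003, 1.751]
force: [0.7, -5.8, -2.4]
grip_width: 0.0138
```

>>> play_rows:
  moves:
    - {"claw":0,"linear":[0,0,1],"turn":[0,0,0]}
    - {"claw":0,"linear":[0,0,2],"turn":[0,0,0]}
    - {"claw":0,"linear":[0,0,2.6],"turn":[0,0,0]}
    - {"claw":0,"linear":[0,0,2.6],"turn":[0,0,0]}

```text
time_s: 16.48
ee_pos: [0.4859, -0.1195, 0.033]
eef_rot: [3.141, 0.004, 1.751]
force: [-0.3, -7.4, -1.9]
grip_width: 0.0137
```

```bash
python3 look.py 12
python3 - <<'E'
from h import *
im=cv2.imread("pics/w12.png")[145:235,280:355]
cv2.imwrite("pics/w12z.png",cv2.convertScaleAbs(cv2.resize(im,None,fx=6.5,fy=6.5,interpolation=cv2.INTER_CUBIC),alpha=1.5))
E
```

```text
16.475 [ 0.48585622 -0.11951521  0.03297168] [3.14137463 0.00392224 1.75075844] [-0.2718867  -7.40648654 -1.90784121] [-1.28894023  0.01707479 -0.04751252] 0.0136780275151213
```

View pics/w12z.png

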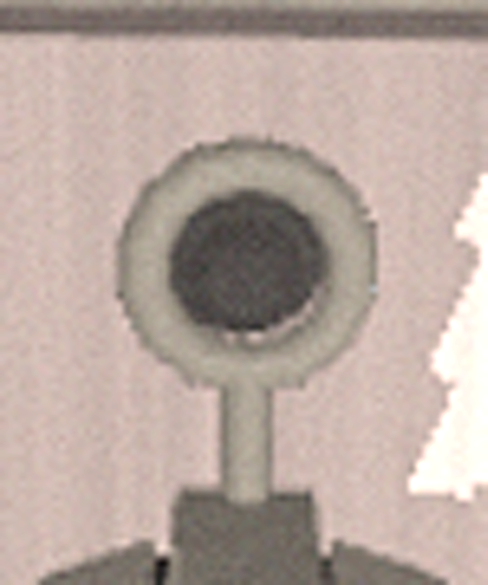

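View pics/s12c.png

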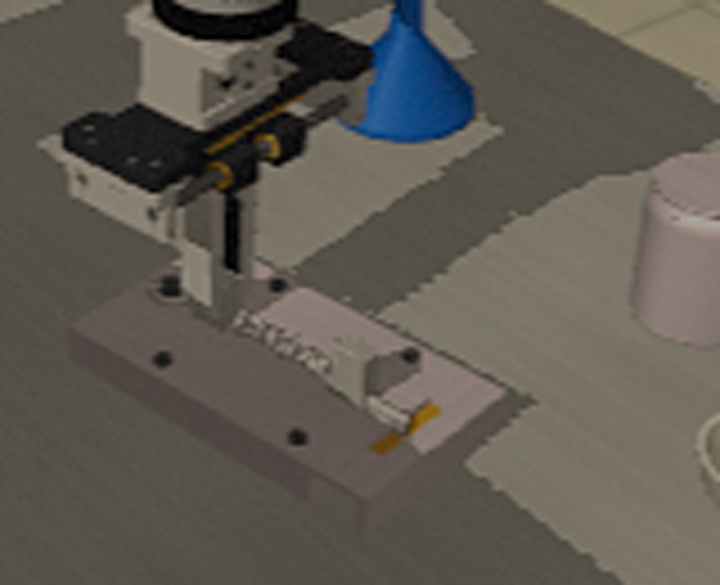

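>>> play_rows:
  moves:
    - {"claw":0,"linear":[0,0,0.6],"turn":[0,0,0]}
    - {"claw":0,"linear":[0,0,1],"turn":[0,0,0]}
    - {"claw":0,"linear":[-1.5,0,1],"turn":[0,0,0]}
    - {"claw":0,"linear":[-2.5,0,1],"turn":[0,0,0]}
    - {"claw":0,"linear":[-3.5,0,1],"turn":[0,0,0]}
    - {"claw":0,"linear":[-3.5,0,1],"turn":[0,0,0]}

```text
time_s: 17.32
ee_pos: [0.4867, -0.1229, 0.0323]
eef_rot: [3.141, 0.004, 1.751]
force: [-2.1, -1.0, 5.6]
grip_width: 0.0141
```

```bash
python3 look.py 13
python3 - <<'E'
from h import *
im=cv2.imread("pics/w13.png")[145:235,280:355]
a=cv2.convertScaleAbs(cv2.resize(im,None,fx=5,fy=5,interpolation=cv2.INTER_CUBIC),alpha=1.5)
s=cv2.imread("pics/s13.png")[215:280,300:400]
b=cv2.convertScaleAbs(cv2.resize(s,None,fx=4,fy=6.923,interpolation=cv2.INTER_CUBIC),alpha=1.5)
s=cv2.resize(cv2.imread("pics/s13.png")[215:280,300:400],None,fx=7,fy=7,interpolation=cv2.INTER_CUBIC)
cv2.imwrite("pics/w13z.png",a);cv2.imwrite("pics/s13z.png",cv2.convertScaleAbs(s,alpha=1.5))
E
```

```text
17.325 [ 0.486677   -0.12289101  0.03232182] [3.14090636 0.00390768 1.75065574] [-2.0740581  -0.96760924  5.61631476] [-0.39979163  0.30438357 -0.19009922] 0.014137382412340391
```

View pics/w13z.png

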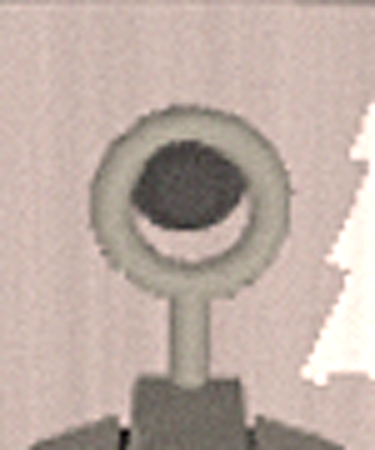

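View pics/s13z.png

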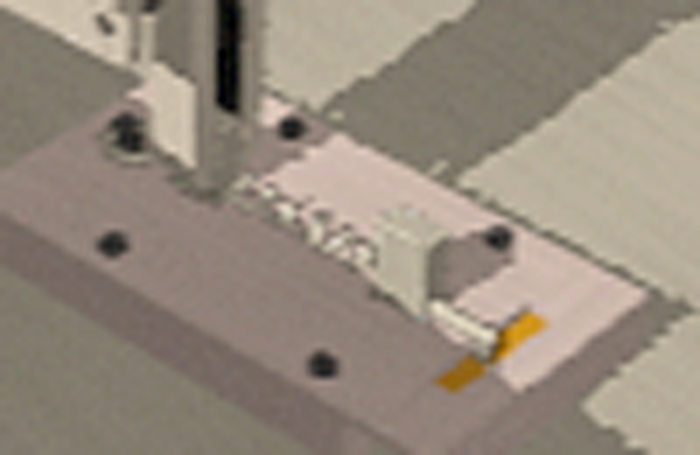

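>>> play_rows:
  moves:
    - {"claw":0,"linear":[0,0,-0.4],"turn":[0,0,0]}
    - {"claw":0.35,"linear":[0,0,-0.4],"turn":[0,0,0]}
    - {"claw":0.35,"linear":[0,0,-0.4],"turn":[0,0,0]}
    - {"claw":0.35,"linear":[0,0,-0.4],"turn":[0,0,0]}
    - {"claw":0.35,"linear":[0,0,-20],"turn":[0,0,0]}
    - {"claw":0.35,"linear":[0,0,-60],"turn":[0,0,0]}
    - {"claw":0.35,"linear":[-50,0,-90],"turn":[0,0,0]}
    - {"claw":0.35,"linear":[-50,0,-90],"turn":[0,0,0]}

```text
time_s: 18.42
ee_pos: [0.4966, -0.174, 0.1247]
eef_rot: [3.137, 0.006, 1.749]
force: [0.6, 1.0, -1.0]
grip_width: 0.0329
```

```bash
python3 look.py 14
python3 - <<'E'
from h import *
s=cv2.resize(cv2.imread("pics/s14.png")[215:280,300:400],None,fx=7,fy=7,interpolation=cv2.INTER_CUBIC)
cv2.imwrite("pics/s14z.png",cv2.convertScaleAbs(s,alpha=1.5))
E
```

```text
18.425 [ 0.49662846 -0.17401512  0.12466189] [3.13733427 0.00638489 1.74856475] [ 0.5756705   0.9614932  -0.99113401] [-0.09229682  0.03832801 -0.05963584] 0.032852958890532774
```

View pics/w14.png

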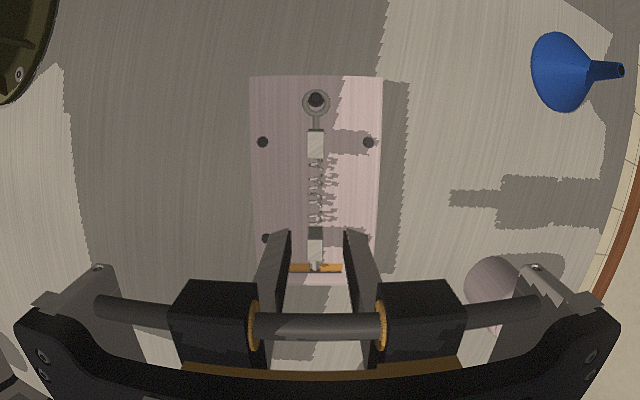

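View pics/s14z.png

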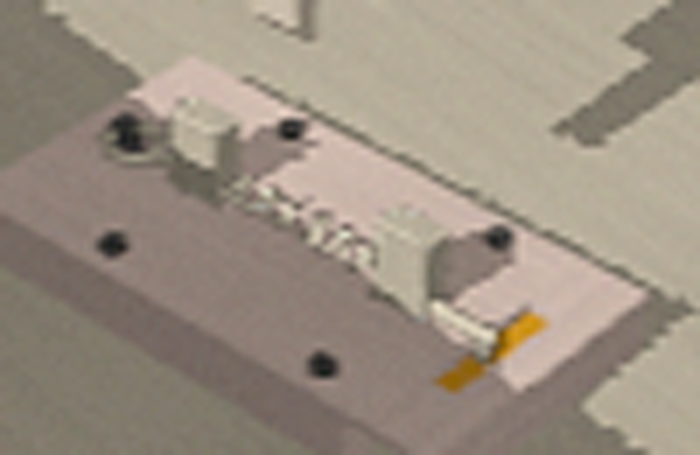

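Run:
```python
from h import *
im=cv2.imread("pics/w14.png")[80:180,265:365]
cv2.imwrite("pics/w14z.png",cv2.convertScaleAbs(cv2.resize(im,None,fx=6,fy=6,interpolation=cv2.INTER_CUBIC),alpha=1.5))
s=cv2.imread("pics/s14.png")[220:250,305:350]
s8=cv2.imread("pics/s8.png")[220:250,305:350]
cv2.imwrite("pics/s14y.png",cv2.convertScaleAbs(cv2.resize(np.vstack([s8,s]),None,fx=10,fy=10,interpolation=cv2.INTER_CUBIC),alpha=2.2))
```

```text
(no output)
```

View pics/w14z.png

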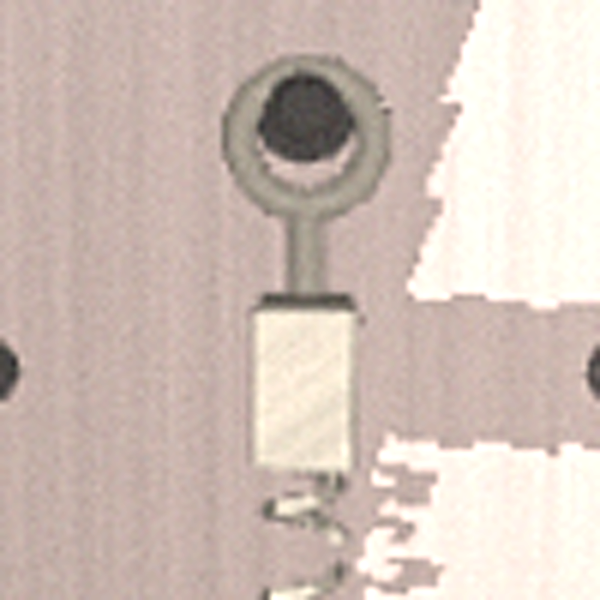

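View pics/s14y.png

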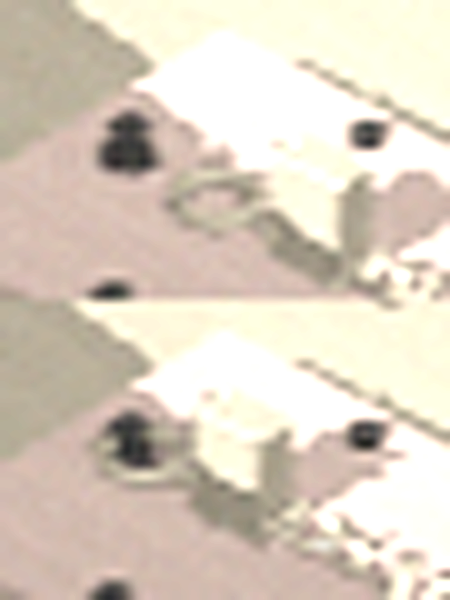

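>>> play_rows:
  moves:
    - {"claw":0.35,"linear":[-20,0,-30],"turn":[0,0,0]}
    - {"claw":0.8,"linear":[-50,0,-50],"turn":[0,0,0]}
    - {"claw":0.8,"linear":[-80,0,-50],"turn":[0,0,0]}
    - {"claw":0.8,"linear":[-80,0,-50],"turn":[0,0,0]}
    - {"claw":0.8,"linear":[-80,0,-50],"turn":[0,0,0]}

```text
time_s: 19.15
ee_pos: [0.509, -0.2487, 0.1712]
eef_rot: [-3.14, 0.002, 1.751]
force: [0.3, -0.2, -0.6]
grip_width: 0.0694
```

```bash
python3 look.py 15
python3 - <<'E'
from h import *
im=cv2.imread("pics/w15.png")[60:240,260:380]
cv2.imwrite("pics/w15z.png",cv2.resize(im,None,fx=3.3,fy=3.3,interpolation=cv2.INTER_CUBIC))
cv2.imwrite("pics/t15.png",vision.camera("top"))
E
```

```text
19.15 [ 0.50897766 -0.24873042  0.17120608] [-3.14034807e+00  1.85709019e-03  1.75053016e+00] [ 0.25213853 -0.16388942 -0.6066661 ] [-0.02381586  0.03743391  0.01731098] 0.06936732770365438
```

View pics/w15z.png

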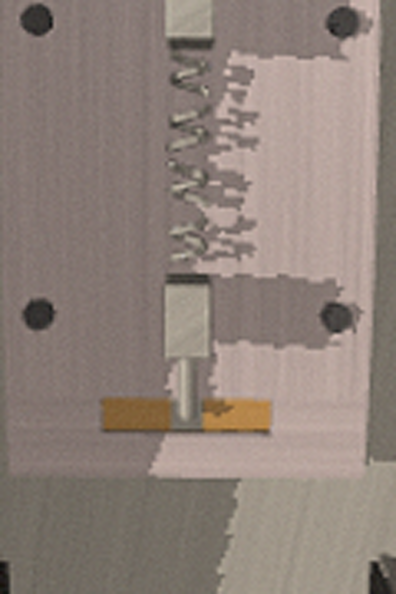

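View pics/t15.png

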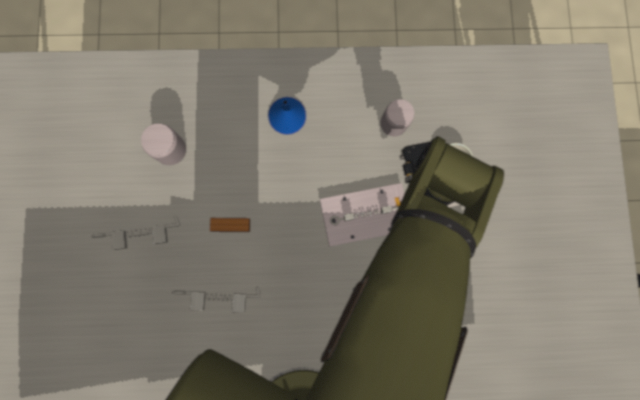

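View pics/s15c.png

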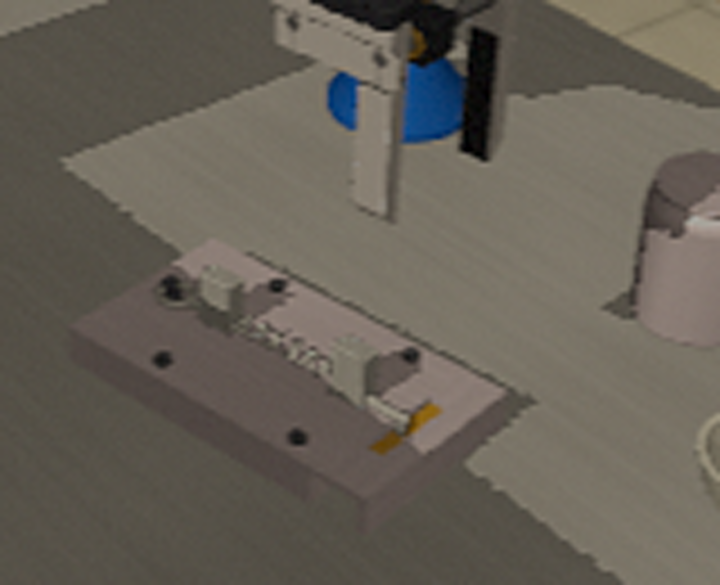

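Run:
```python
from h import *
f=lambda k:cv2.imread(f"pics/s{k}.png")[240:272,345:385]
cv2.imwrite("pics/cmp.png",cv2.convertScaleAbs(cv2.resize(np.hstack([f(8),f(15)]),None,fx=10,fy=10,interpolation=cv2.INTER_CUBIC),alpha=1.8))
```

```text
(no output)
```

View pics/cmp.png

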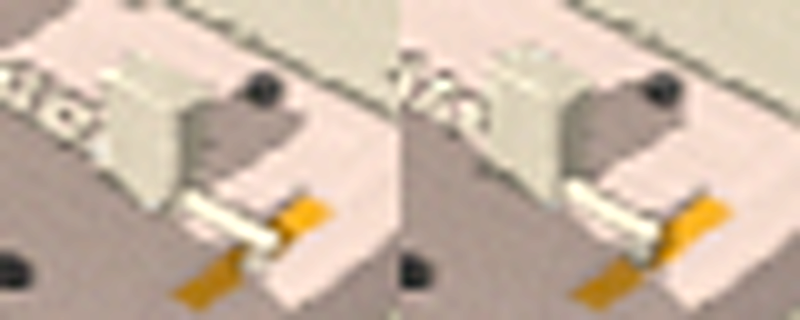

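Run:
```python
from h import *
import pickle
np.set_printoptions(precision=4,suppress=True)
o=pickle.load(open("o15.pkl","rb"));T=wT(o);b=T[:3,:3]@np.array([0,.0019,0])
f=lambda p,z:wonz(o,np.array(p)/3.3+[260,60]-.35,z)-b
h=f([[165,283],[211,283],[211,357],[165,357]],.056);print(h,h.mean(0));c=h.mean(0)
print("leg end",f([[187,428]],.024), "groove rims",f([[187,399],[187,430]],.024))
print(delta([c[0],c[1],.085],np.radians(100.2)),delta([c[0],c[1],.058],np.radians(100.2)))
```

```text
[[ 0.4938 -0.2047  0.056 ]
 [ 0.5069 -0.2023  0.056 ]
 [ 0.5109 -0.2238  0.056 ]
 [ 0.4977 -0.2262  0.056 ]] [ 0.5023 -0.2143  0.056 ]
leg end [[ 0.5093 -0.2547  0.024 ]] groove rims [[ 0.5076 -0.245   0.024 ]
 [ 0.5095 -0.2554  0.024 ]]
(array([35.7, -0.6, 86.9]), array([-0.0002,  0.0029,  0.0021])) (array([ 35.8,  -0.6, 113.9]), array([-0.0002,  0.0029,  0.0021]))
```

>>> play_rows:
  moves:
    - {"claw":0,"linear":[36,-0.6,30],"turn":[0,0,0]}
    - {"claw":0,"linear":[36,-0.6,60],"turn":[0,0,0]}
    - {"claw":0,"linear":[36,-0.6,80],"turn":[0,0,0]}
    - {"claw":0,"linear":[36,-0.6,95],"turn":[0,0,0]}
    - {"claw":0,"linear":[36,-0.6,105],"turn":[0,0,0]}
    - {"claw":0,"linear":[36,-0.6,110],"turn":[0,0,0]}
    - {"claw":0,"linear":[36,-0.6,110],"turn":[0,0,0]}
    - {"claw":0,"linear":[36,-0.6,110],"turn":[0,0,0]}

```text
time_s: 20.3
ee_pos: [0.5025, -0.2142, 0.0624]
eef_rot: [3.141, 0.003, 1.751]
force: [0.1, 0.6, 0.4]
grip_width: 0.001
```

>>> play_rows:
  moves:
    - {"claw":0,"linear":[0,0,1.5],"turn":[0,0,0]}
    - {"claw":0,"linear":[0,0,3],"turn":[0,0,0]}
    - {"claw":0,"linear":[0,0,3.5],"turn":[0,0,0]}

```text
time_s: 20.68
ee_pos: [0.5025, -0.2142, 0.0588]
eef_rot: [3.141, 0.003, 1.751]
force: [-0.7, -0.4, 0.0]
grip_width: 0.0005
```

>>> play_rows:
  moves:
    - {"claw":0,"linear":[0,0,0.8],"turn":[0,0,0]}
    - {"claw":0,"linear":[0,0,1.5],"turn":[0,0,0]}
    - {"claw":0,"linear":[0,0,1.5],"turn":[0,0,0]}

```text
time_s: 21.05
ee_pos: [0.5025, -0.2142, 0.0573]
eef_rot: [3.141, 0.003, 1.751]
force: [-0.3, 0.1, -0.5]
grip_width: 0.0006
```

>>> play_rows:
  moves:
    - {"claw":0,"linear":[0,0,0.5],"turn":[0,0,0]}
    - {"claw":0,"linear":[0,0,1],"turn":[0,0,0]}
    - {"claw":0,"linear":[0,0,1],"turn":[0,0,0]}

```text
time_s: 21.42
ee_pos: [0.5025, -0.2142, 0.0563]
eef_rot: [3.141, 0.003, 1.751]
force: [0.6, 0.5, 1.7]
grip_width: 0.0006
```

>>> play_rows:
  moves:
    - {"claw":0,"linear":[0,0,-10],"turn":[0,0,0]}
    - {"claw":0,"linear":[0,0,-50],"turn":[0,0,0]}
    - {"claw":0,"linear":[0,0,-100],"turn":[0,0,0]}
    - {"claw":0,"linear":[-10,0,-130],"turn":[0,0,0]}
    - {"claw":0,"linear":[-10,0,-130],"turn":[0,0,0]}
    - {"claw":0,"linear":[-10,0,-130],"turn":[0,0,0]}

```text
time_s: 22.18
ee_pos: [0.5038, -0.2233, 0.1856]
eef_rot: [-3.141, 0.003, 1.751]
force: [0.5, 0.5, -0.0]
grip_width: 0.0004
```

```bash
python3 look.py 16
python3 - <<'E'
from h import *
im=cv2.imread("pics/w16.png")[60:300,240:400]
cv2.imwrite("pics/w16z.png",cv2.resize(im,None,fx=2.5,fy=2.5,interpolation=cv2.INTER_CUBIC))
E
```

```text
22.175 [ 0.50376523 -0.22333281  0.18563091] [-3.14108312e+00  2.62551289e-03  1.75079276e+00] [ 0.48682357  0.51077421 -0.00689536] [-0.03171176  0.07418084  0.01896092] 0.00035217440639277454
```

View pics/w16z.png

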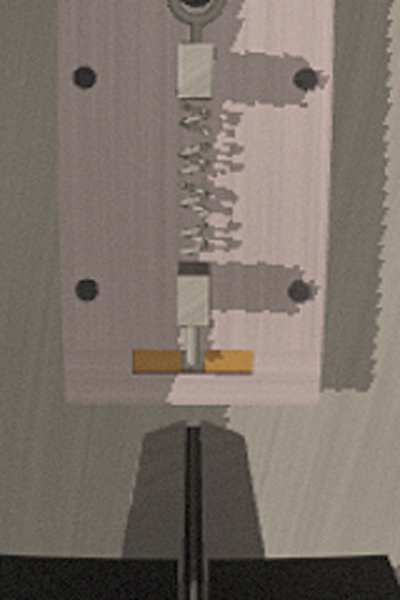

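View pics/s16.png

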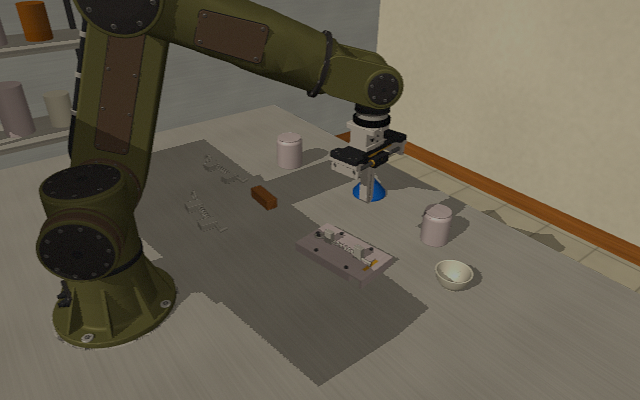

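Both ends are still hooked, the bystanders have not moved and the arm is clear, so I am handing in.

```bash
python3 -c "
from station import hand_in
print(hand_in())"
```

```text
the job is handed in; nothing more can be done
None
```

The spring is fitted at both ends, and I handed the job in at about 22 s of the 64 s allowed, with the arm clear.

**What I did:** I used the spring lying on the rest, because its size matched the description; a second spring measured clearly longer and the third looked longer too. I seated the hook first, in the hole near the middle of the groove. Then I gripped the eye clamp, stretched the spring about 30 mm and lowered the eye over the post. I eased it back until it bore on the neck, and let go.

**Last checks:**
- **Hook:** it stands in the hole, drawn against the groove wall on the post side. A light touch on the hook clamp put its top at about 56 mm, which is where it should be when the clamp lies on the plate.
- **Eye:** it sits around the neck with the head overlapping the ring. The gripper height at release matched the clamp resting on the plate. I did not probe the eye's height directly after letting go.
- **Forces:** the readings showed at most about 8 N between spring and plate. They were taken at the end of each move, not continuously.
- **Bystanders:** the canisters, funnel and ramekin are where they were.

**Disagreements:**
- The wrist camera read about 1.9 mm off sideways, which I corrected for.
- The measured groove-to-post distance came out 166 mm against the stated 168 mm.
- The post's dark outline measured about 15 mm against the stated 11 mm head, but the eye passed over it without resistance.

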